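# Pack the finished rod rests

## Task

First take the carrying tote off the double hook, lifting it past the hook tips, and set it down upright and squarely in the middle of the grey board. Then slide the vise jaw well open, lift out the finished rod rest and put it in the tote together with every loose rod rest on the bench, each on the tote's floor and none on top of another. Finish by sliding the empty vise fully shut, and leave the things at the back of the bench alone.

Things in the scene. Friction and masses are not known exactly. Their poses are not given: they have to be found in the camera images.
- hook: fixed double hook: two wooden posts at x = +165 mm, 245 mm tall, each with a 10 mm round steel prong at y = +65 / -65 mm that runs towards -x and turns up into a deep tip. Origin on the bench under the hooks' seat, z up; things are taken off towards its -x. The tips stand at x = -22 mm and end 265 mm up.
- hook_seat (a point): where the tote's bar axis sits, midway between the prongs, 215 mm above the bench. To come off, the bar must rise by 65 to 105 mm (less: it meets the tips; more: the tote's wall meets the prongs) before moving towards the hook's -x; it is clear of the tips after 60 mm of that, the whole tote after 160 mm.
- tote: open plywood tote 260 (x) by 200 mm (y), walls 60 mm high, 6 mm thick, floor 6 mm, about 0.55 kg. Origin at the centre of its underside. Hangs level at the start, underside 25 mm over the bench. Open from above on both sides of the handle bar; four rod rests stand in it side by side, e.g. at x = +70 or -70, y = +42 or -42 mm, their length along x.
- tote_bar (a point): middle of the tote's round wooden handle bar, on its axis: 22 mm thick, along the tote's y, 190 mm above the tote's underside, on two uprights at y = +96 and -96 mm. Free to grip from above between the hooks
- board: fixed grey laminate board lying on the bench, 290 mm (x) by 240 mm (y), 8 mm thick; origin at the centre of its underside. The tote's place: its long side along the board's long side, either way round.
- vise: fixed sliding vise: steel bed 110 mm (x) by 210 mm (y), top 12 mm over the bench; green jaws 100 mm wide along x, tops 28 mm over the bench. The fixed jaw's face is at y = -60 mm. Origin at the centre of the underside, z up.
- jaw (a joint): position of the vise's moving jaw, m: 0 = its face meets the fixed jaw's, grows towards the vise's +y, up to 0.100; 0.045 when closed on the rod rest. Slides against about 3 N of friction and stays where it is left.
- jaw_grip (a point): the middle of the wooden grip that stands up from the moving jaw: 22 mm (x) by 26 mm (y), from 28 to 84 mm over the bench; this point is 64 mm over the bench, 33 mm behind the jaw's face. Moves with the jaw.
- rest_v: wooden rod rest: batten 80 mm long (x), 44 wide (y), 50 tall (z), about 0.12 kg, with a U notch 26 mm wide, 16 deep across the middle of its top (lower 34 mm solid). Origin at the centre of its underside, z up. This one is clamped in the vise at the start, upright on the bed, its length along the vise's x, its sides against the jaws; 34 mm of it stands above the jaws.
- rest_v_mid (a point): centre of rest_v, 25 mm above its underside
- rest_a: wooden rod rest: batten 80 mm long (x), 44 wide (y), 50 tall (z), about 0.12 kg, with a U notch 26 mm wide, 16 deep across the middle of its top (lower 34 mm solid). Origin at the centre of its underside, z up. One of the up to three loose ones standing on the bench; may be absent.
- rest_a_mid (a point): centre of rest_a, 25 mm above its underside
- rest_b: wooden rod rest: batten 80 mm long (x), 44 wide (y), 50 tall (z), about 0.12 kg, with a U notch 26 mm wide, 16 deep across the middle of its top (lower 34 mm solid). Origin at the centre of its underside, z up. One of the up to three loose ones standing on the bench; may be absent.
- rest_b_mid (a point): centre of rest_b, 25 mm above its underside
- rest_c: wooden rod rest: batten 80 mm long (x), 44 wide (y), 50 tall (z), about 0.12 kg, with a U notch 26 mm wide, 16 deep across the middle of its top (lower 34 mm solid). Origin at the centre of its underside, z up. One of the up to three loose ones standing on the bench; may be absent.
- rest_c_mid (a point): centre of rest_c, 25 mm above its underside
- spray_can: spray can 64 mm across, 170 mm tall, stands at the back of the bench; to be left alone
- screw_jar: glass jar 70 mm across, 90 mm tall, at the back of the bench; to be left alone
- varnish_tin: varnish tin 80 mm across, 100 mm tall, at the back of the bench; to be left alone

How it is judged:
On the way, in this order (a step that is already met when the one before it is completed fails the run):
1. the tote is off the hook and stands released, upright and squarely on the grey board (horizontal distance between tote and board below 0.05 m and angle between the x axis of tote and the x axis of board, either way round below 0.3 rad and z of tote in the frame of board below 0.014 m and angle between tote's own z axis and vertical below 0.08 rad and contact force between tote and the fingers below 0.3 N and linear speed of tote below 0.02 m/s), for 0.2 s.
2. the vise jaw is slid well open (at least 12 mm clear of the rod rest) while the finished rod rest still stands on the vise bed (value of joint jaw above 0.057 m and z of rest_v in the frame of vise below 0.02 m and horizontal distance between rest_v and vise below 0.09 m), for 0.2 s.
3. the finished rod rest is in the tote (x of rest_v_mid in the frame of tote between -0.115 and 0.115 m and y of rest_v_mid in the frame of tote between -0.085 and 0.085 m and z of rest_v_mid in the frame of tote between 0.015 and 0.056 m and linear speed of rest_v below 0.02 m/s), for 0.2 s.
At the end, for the whole second after the job is handed in: Tote upright (0.08 rad) on the board, centre within 50 mm and length within 0.3 rad of the board's; every rod rest present at rest on the tote's floor, its centre inside the walls and under 56 mm above the tote's underside; vise jaw shut to within 6 mm; nothing moving (all of step 3 and horizontal distance between tote and board below 0.05 m and angle between the x axis of tote and the x axis of board, either way round below 0.3 rad and z of tote in the frame of board below 0.014 m and angle between tote's own z axis and vertical below 0.08 rad and x of rest_a_mid in the frame of tote between -0.115 and 0.115 m and y of rest_a_mid in the frame of tote between -0.085 and 0.085 m and z of rest_a_mid in the frame of tote between 0.015 and 0.056 m and linear speed of each of rest_a, rest_b, rest_c, tote below 0.02 m/s and x of rest_b_mid in the frame of tote between -0.115 and 0.115 m and y of rest_b_mid in the frame of tote between -0.085 and 0.085 m and z of rest_b_mid in the frame of tote between 0.015 and 0.056 m and x of rest_c_mid in the frame of tote between -0.115 and 0.115 m and y of rest_c_mid in the frame of tote between -0.085 and 0.085 m and z of rest_c_mid in the frame of tote between 0.015 and 0.056 m and value of joint jaw below 0.006 m); the robot touches nothing.
It fails at once if the spray can is moved by more than 40 mm (distance of spray_can from where it was at the start of the episode above 0.04 m).
It fails at once if the screw jar is moved by more than 40 mm (distance of screw_jar from where it was at the start of the episode above 0.04 m).
It fails at once if the varnish tin is moved by more than 40 mm (distance of varnish_tin from where it was at the start of the episode above 0.04 m).
It fails at once if the tote is tipped by more than 0.8 rad (angle between tote's own z axis and vertical above 0.8 rad).
Of rest_a, rest_b, rest_c only 1 to 3 are there at a start; the rules pass over those that are not, and their reading is None.
At some moment in a run one of rest_a, rest_b, rest_c may be knocked a few centimetres aside while the robot is not near it.
It also fails if it takes over 210 s, if anything falls off the work surface, if the arm or the gripper's body presses on something with over 40 N, if the wrist force passes 120 N, or if a joint passes its speed limit or range.

## Robot

A 7-joint arm with a two-finger parallel gripper is mounted at the origin on the work surface. World frame = base frame: x ahead of the robot, y to its left, z up, the work surface at z = 0. Lengths are in m, angles in rad, forces in N, time in s.
With the tool pointing down it reaches from about 0.425 to 0.925 m from the base axis. Payload 6.8 kg.
Tool frame: the origin (TCP) lies at the very end of the fingers, on their centre line; the grasp point (between the pads) lies bot.hold_point_z behind it (bot.hold_point_z is the distance from the TCP to the grasp point, in m); x points along the fingers, z is the direction in which the jaws open and shut, and the axes are right-handed (so a half turn about x gives the same grasp; the last joint's range is limited). The gripper opens to 85 mm and grips with 20 to 120 N. Pads are 22 mm wide; open, the fingers measure 114 mm over their backs; the gripper's body (76 mm by 85 mm) begins 54 mm behind the grasp point. The pads swing forward as they close: fully open they stand 13 mm farther back than shut.
Start: joints at [1.234, 0.477, 0.022, 1.555, -0.011, 1.109, -0.083], TCP at [0.153, -0.657, 0.192] pointing down, gripper open.
Joint ranges: [-2.96, 2.96], [-0.34, 2.1], [-1.41, 1.46], [0.24, 2.44], [-1.37, 4.51], [0.17, 1.92], [-2.96, 2.96]. Speed limits (rad/s): [2.39, 2.39, 3.14, 3.14, 3.14, 3.14, 3.14].

## Interface

Orientations are given as a unit quaternion [w, x, y, z].
In Python, from station import bot gives the robot as it stands.
- The arm moves only by the tool drive_tool, never from a script. Its arguments are lists of equal length, an entry for each row: "slide": the shift along the world's x, y, z in mm, a list of three; "turn": the turn, a rotation vector about the world's x, y, z in rad, a list of three; "gripper": the opening, from 0 (shut) to 1 (fully open). A call has 1 to 10 rows; each row is the pose to reach, as a shift and turn from the pose measured when the call began; what a row does not reach only later rows make up. A row lasts 1/10 s, in which the tool goes at most 50 mm and 8.59 degrees, less where a joint would pass 70% of its speed; a pose out of reach is approached as far as the arm can. A call with a gripper value outside its range is refused whole. The fingers move at their own pace and stop on an object; "squeeze" is the grip in N (left out, the last holds). Time passes only in rows, so rows that repeat a pose let the fingers close. It gives the time, the measured TCP pose, the force and the opening at its end, in the units of the state.
- bot.get_obs(): the state, without advancing time (a new reading comes with each control period).
- bot.read_camera(name): name is "scene" or "top" or "wrist"; returns a dict with "color" (420x560x3 uint8, red, green, blue), "fovy" (degrees; the focal length in pixels is half the picture's height over the tangent of half this angle, whatever the lens; pixels are square), "cx", "cy" (the principal point, pixels), "R" (3x3) and "t" (3): a world point X has camera coordinates R X + t. Camera axes: x right, y down, z forward; pixel columns grow to the right and rows downward; lengths in m; the calibration is good to about 2 mm. A picture is of the moment at which its call begins. There is no depth.
- bot.hand_in(): hands the job in, once; it reports no verdict.
The state is a dict: "t": time; "q": joint angles; "joint_vel": joint speeds; "joint_torque": joint torques, N m; "eef_pos": TCP position; "tool_rot": TCP orientation; "contact_force": force on the tool from outside, world axes, zero at the start; "torque": the same for the moment, N m; "gripper_width": opening from 0.0 (shut) to 1.0 (fully open).
Only numpy, scipy, OpenCV 4.12 (cv2) and the standard library are available. Lean on these libraries where they do the work, as an engineer would, in place of code of your own. Each camera call takes 0.05 s, during which the arm holds its last target.

## Working session

There is one attempt and no reset: what is moved stays moved. The work goes in short steps, Python scripts to look and compute and a tool call to move; the robot and the scene stay as the last step left them, time stands still between calls to the robot, and variables do not carry over. Pictures are saved under pics/ and viewed, and the job is handed in when it is done.

Besides the shell and the picture viewer there is one more tool, called after "Request:" by a JSON object that holds its "method" and its "body", one argument or row to a line. drive_tool: Moves the arm, as the interface text tells. Its arguments: {"type":"object","properties":{"slide":{"type":"array"},"turn":{"type":"array"},"gripper":{"type":"array"},"squeeze":{"type":"number"}},"required":["slide","turn","gripper"]}

```bash
ls; mkdir -p pics; cat > h.py <<'E'
import numpy as np, cv2
from station import bot
def shot(name, fn):
    c=bot.read_camera(name); cv2.imwrite('pics/'+fn,c['color'][:,:,::-1]); np.savez('pics/'+fn[:-4]+'.npz',**{k:c[k] for k in('fovy','cx','cy','R','t')},color=c['color']); return c
def ray(fn,u,v,z):
    c=np.load('pics/'+fn+'.npz'); f=210/np.tan(np.radians(c['fovy'])/2)
    R=c['R'];t=c['t'];o=-R.T@t; d=R.T@np.array([(u-c['cx'])/f,(v-c['cy'])/f,1]); return o+d*(z-o[2])/d[2]
def proj(fn,X):
    c=np.load('pics/'+fn+'.npz'); f=210/np.tan(np.radians(c['fovy'])/2)
    p=c['R']@np.array(X)+c['t']; return p[0]/p[2]*f+c['cx'],p[1]/p[2]*f+c['cy']
def crop(fn,out,x0,y0,x1,y1,k):
    im=cv2.imread('pics/'+fn+'.png')[y0:y1,x0:x1]; cv2.imwrite('pics/'+out+'.png',cv2.resize(im,None,fx=k,fy=k,interpolation=cv2.INTER_CUBIC))
E
python3 - <<'E'
from h import *
for n in('scene','top','wrist'): shot(n,n+'0.png')
print(bot.get_obs(), bot.hold_point_z)
E
```

```text
pics
{'t': 0.15, 'q': array([ 1.23389363,  0.47765975,  0.02236289,  1.5561839 , -0.01149455,
        1.10931566, -0.08309412]), 'joint_vel': array([ 5.55458950e-04, -2.97241696e-03,  5.08583161e-04, -1.72859198e-03,
        8.30099785e-04,  1.21079287e-05,  1.65352465e-03]), 'joint_torque': array([ 1.83373319e-03, -5.96930087e+01,  1.60961621e+00, -2.81492347e+01,
        1.26064784e-02,  6.44497937e-03, -1.20198823e-05]), 'eef_pos': array([ 0.15296322, -0.65692414,  0.19123329]), 'tool_rot': array([ 0.55338805,  0.43993572,  0.55423225, -0.43936868]), 'contact_force': array([-1.02468447,  0.0182929 , -0.13127231]), 'torque': array([-0.02123987,  0.02278596,  0.00866755]), 'gripper_width': 1.0015416197622156} 0.0187
```

View pics/scene0.png

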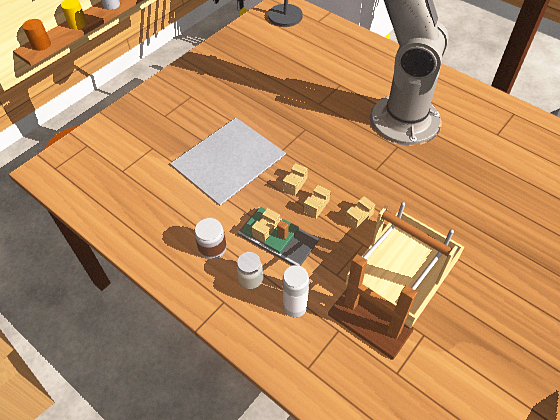

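View pics/top0.png

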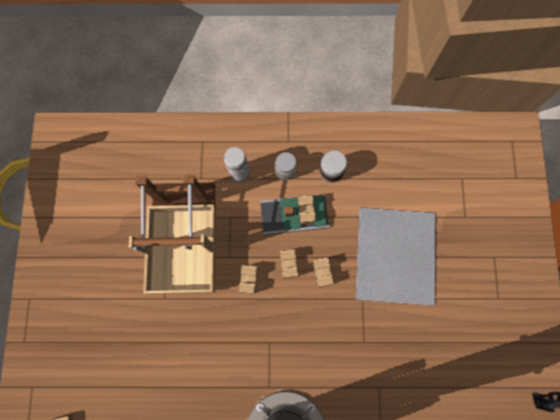

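View pics/wrist0.png

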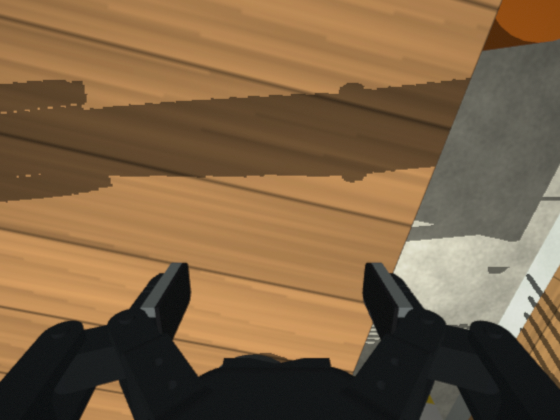

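```bash
python3 - <<'E'
from h import *
crop('top0','t_a',110,130,250,310,4)
crop('top0','t_b',220,140,450,310,3.4)
for n in('top0','scene0','wrist0'):
    c=np.load(f'pics/{n}.npz'); print(n,c['fovy'],c['cx'],c['cy'],c['R'].round(3).tolist(),c['t'].round(3),(-c['R'].T@c['t']).round(3))
print(ray('top0',288,410,0.1), proj('top0',[0,0,0]),proj('scene0',[0,0,0]),proj('wrist0',[0.153,-0.657,0.191]))
E
```

```text
top0 48.6220245483041 288.0032118540669 207.5581268516089 [[0.001, -1.0, -0.003], [-0.975, -0.0, -0.221], [0.221, 0.003, -0.975]] [-0.011  0.656  1.349] [ 0.342 -0.015  1.46 ]
scene0 43.25135577356721 288.4623517433401 209.3381807406192 [[-0.633, 0.774, -0.004], [0.626, 0.51, -0.59], [-0.454, -0.376, -0.808]] [ 0.4  -0.31  1.82] [1.275 0.533 1.288]
wrist0 69.95538558252355 276.19618965208167 206.20246176843185 [[0.226, -0.974, -0.002], [-0.926, -0.215, 0.31], [-0.303, -0.068, -0.951]] [-0.675 -0.042  0.381] [ 0.229 -0.64   0.374]
[ 0.08275269 -0.01112374  0.1       ] (np.float64(284.24326978759353), np.float64(433.51344978439795)) (np.float64(404.83874855859034), np.float64(119.03192955712389)) (np.float64(275.1357346317333), np.float64(232.62064156023055))
```

View pics/t_a.png

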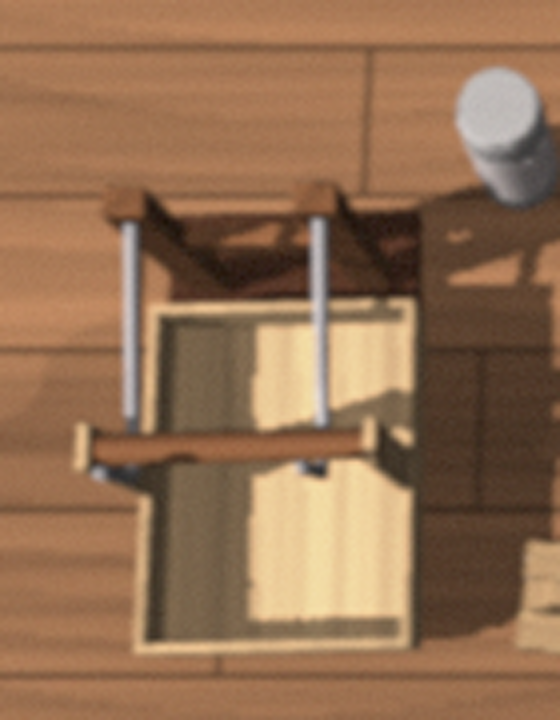

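View pics/t_b.png

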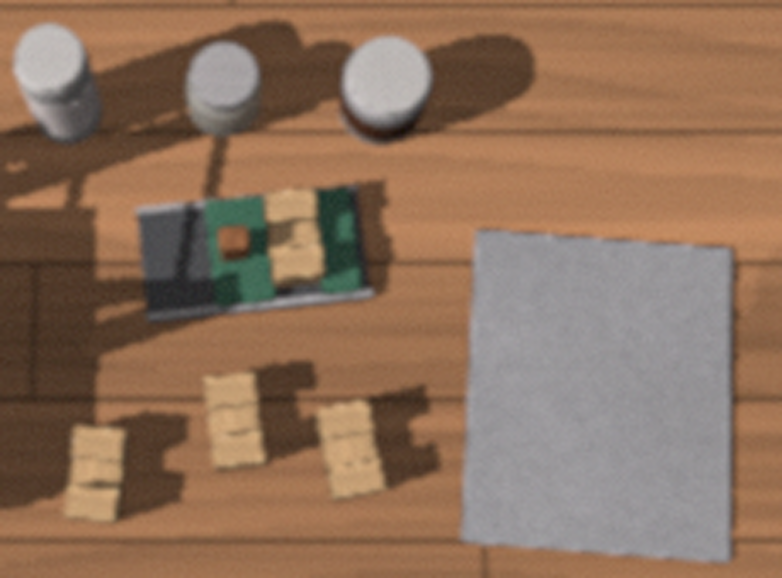

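```bash
python3 - <<'E'
from h import *
P=lambda u,v,k,x0,y0,z: ray('top0',x0+u/k,y0+v/k,z)
b=[P(*p,3.4,220,140,.008) for p in((475,230),(732,247),(731,560),(462,543))]
print(np.round(b,4), [round(np.linalg.norm(b[i]-b[i-1]),4) for i in range(4)], np.mean(b,0))
e=[P(*p,4,110,130,.215) for p in((82,447),(372,439))]; print('bar',np.round(e,4),np.mean(e,0),np.linalg.norm(e[0]-e[1]))
e=[P(*p,4,110,130,.245) for p in((127,205),(318,199))]; print('posts',np.round(e,4),np.mean(e,0),np.linalg.norm(e[0]-e[1]))
e=[P(*p,4,110,130,.085) for p in((152,302),(417,298),(412,650),(136,653))]; print('rim',np.round(e,4),[round(np.linalg.norm(e[i]-e[i-1]),4) for i in range(4)],np.mean(e,0))
e=[P(*p,3.4,220,140,.012) for p in((137,211),(357,187),(372,292),(150,317))]; print('vise',np.round(e,4),[round(np.linalg.norm(e[i]-e[i-1]),4) for i in range(4)],np.mean(e,0))
e=[P(*p,3.4,220,140,.084) for p in((234,241),)]; print('grip',np.round(e,4))
for n,q in dict(v=((265,193),(314,191),(321,275),(273,281)),a=((72,428),(125,428),(117,519),(66,516)),b=((204,376),(254,372),(264,463),(216,468)),c=((318,406),(368,401),(384,487),(334,497))).items():
    z=.062 if n=='v' else .05
    e=[P(*p,3.4,220,140,z) for p in q]; d=np.array(e[0]+e[1]-e[2]-e[3])
    print(n,np.round(np.mean(e,0),4),[round(np.linalg.norm(e[i]-e[i-1]),4) for i in range(4)],'len axis yaw',np.degrees(np.arctan2(d[1],d[0])).round(1))
for n,p,z in(('can',(50,60),.17),('jar',(223,72),.09),('tin',(387,75),.1)): print(n,P(*p,3.4,220,140,z).round(3))
E
```

```text
[[ 0.6701 -0.2398  0.008 ]
 [ 0.6539 -0.4804  0.008 ]
 [ 0.3662 -0.4597  0.008 ]
 [ 0.381  -0.2186  0.008 ]] [np.float64(0.29), np.float64(0.2412), np.float64(0.2884), np.float64(0.2416)] [ 0.51778267 -0.34963151  0.008     ]
bar [[0.5287 0.4149 0.215 ]
 [0.5342 0.2189 0.215 ]] [0.5314308  0.31689012 0.215     ] 0.19601186591598557
posts [[0.69   0.3865 0.245 ]
 [0.6942 0.2568 0.245 ]] [0.69209176 0.32163629 0.245     ] 0.1297158839485522
rim [[0.6593 0.4149 0.085 ]
 [0.6624 0.2136 0.085 ]
 [0.3991 0.2078 0.085 ]
 [0.3968 0.4089 0.085 ]] [np.float64(0.2625), np.float64(0.2013), np.float64(0.2634), np.float64(0.2011)] [0.52940616 0.3112953  0.085     ]
vise [[ 0.6875  0.0785  0.012 ]
 [ 0.7109 -0.1291  0.012 ]
 [ 0.61   -0.1414  0.012 ]
 [ 0.5864  0.065   0.012 ]] [np.float64(0.102), np.float64(0.2089), np.float64(0.1016), np.float64(0.2077)] [ 0.64870296 -0.03177446  0.012     ]
grip [[ 0.6429 -0.013   0.084 ]]
v [ 0.6535 -0.0667  0.062 ] [np.float64(0.0819), np.float64(0.0447), np.float64(0.0782), np.float64(0.0436)] len axis yaw 4.4
a [0.4407 0.1098 0.05  ] [np.float64(0.0772), np.float64(0.0472), np.float64(0.0799), np.float64(0.045)] len axis yaw -3.4
b [ 0.4876 -0.0135  0.05  ] [np.float64(0.0825), np.float64(0.045), np.float64(0.0814), np.float64(0.0427)] len axis yaw 6.9
c [ 0.4629 -0.1168  0.05  ] [np.float64(0.0812), np.float64(0.0449), np.float64(0.077), np.float64(0.0451)] len axis yaw 9.4
can [0.783 0.145 0.17 ]
jar [ 0.799 -0.003  0.09 ]
tin [ 0.793 -0.151  0.1  ]
```

```bash
cat >> h.py <<'E'
from scipy.spatial.transform import Rotation as Ro
def st():
    o=bot.get_obs(); q=o['tool_rot']; R=Ro.from_quat([q[1],q[2],q[3],q[0]]).as_matrix()
    print('t',round(o['t'],2),'p',(o['eef_pos']*1000).round(1),'xdir',R[:,0].round(3),'zyaw',np.degrees(np.arctan2(R[1,2],R[0,2])).round(1),'w',round(o['gripper_width'],3),'F',o['contact_force'].round(1),'q',o['q'].round(2)); return o,R
def need(x,y,z,yaw):
    """slide (mm) and turn to TCP x,y,z (mm) pointing down, tool z yaw (deg)"""
    o,R=st()
    a=np.radians(yaw); X=np.array([0,0,-1.]);Z=np.array([np.cos(a),np.sin(a),0]);T=np.c_[X,np.cross(Z,X),Z]
    print('slide',(np.array([x,y,z])-o['eef_pos']*1000).round(1),'turn',Ro.from_matrix(T@R.T).as_rotvec().round(3))
E
python3 - <<'E'
from h import *
need(530,315,330,1.7); need(530,315,330,181.7)
E
```

```text
t 0.15 p [ 153.  -656.9  191.2] xdir [-0.     0.001 -1.   ] zyaw -76.9 w 1.002 F [-1.   0.  -0.1] q [ 1.23  0.48  0.02  1.56 -0.01  1.11 -0.08]
slide [377.  971.9 138.8] turn [-1.000e-03 -1.000e-03  1.372e+00]
t 0.15 p [ 153.  -656.9  191.2] xdir [-0.     0.001 -1.   ] zyaw -76.9 w 1.002 F [-1.   0.  -0.1] q [ 1.23  0.48  0.02  1.56 -0.01  1.11 -0.08]
slide [377.  971.9 138.8] turn [-1.00e-03  1.00e-03 -1.77e+00]
```

Request:
{"method": "drive_tool", "body": {
  "slide": [
    [30, 30, 40],
    [60, 60, 80],
    [95, 95, 110],
    [130, 130, 140],
    [165, 165, 160],
    [200, 200, 170],
    [230, 235, 180],
    [250, 270, 180],
    [270, 310, 180],
    [280, 350, 180]
  ],
  "turn": [
    [0, 0, 0.1],
    [0, 0, 0.2],
    [0, 0, 0.32],
    [0, 0, 0.44],
    [0, 0, 0.56],
    [0, 0, 0.68],
    [0, 0, 0.8],
    [0, 0, 0.92],
    [0, 0, 1.04],
    [0, 0, 1.16]
  ],
  "gripper": [1, 1, 1, 1, 1, 1, 1, 1, 1, 1]
}}

```text
t: 1.15
eef_pos: [0.4324, -0.311, 0.3711]
tool_rot: [0.704, 0.062, 0.705, -0.062]
contact_force: [0.1, 0.4, 0.3]
gripper_width: 1.001
```

```bash
python3 - <<'E'
from h import *
need(530,315,370,1.7)
E
```

```text
t 1.15 p [ 432.4 -311.   371.1] xdir [-0.001  0.    -1.   ] zyaw -10.1 w 1.001 F [0.1 0.4 0.3] q [ 0.84  0.14 -0.37  1.62  0.05  1.39  0.28]
slide [ 97.6 626.   -1.1] turn [-0.    -0.001  0.206]
```

Request:
{"method": "drive_tool", "body": {
  "slide": [
    [10, 40, 0],
    [20, 85, 0],
    [30, 130, 0],
    [40, 175, 0],
    [50, 220, 0],
    [55, 265, 0],
    [60, 310, 0],
    [65, 355, 0],
    [70, 400, 0],
    [75, 440, 0]
  ],
  "turn": [
    [0, 0, 0.02],
    [0, 0, 0.04],
    [0, 0, 0.06],
    [0, 0, 0.08],
    [0, 0, 0.1],
    [0, 0, 0.12],
    [0, 0, 0.14],
    [0, 0, 0.16],
    [0, 0, 0.18],
    [0, 0, 0.2]
  ],
  "gripper": [1, 1, 1, 1, 1, 1, 1, 1, 1, 1]
}}

```text
t: 2.15
eef_pos: [0.5069, 0.1312, 0.3711]
tool_rot: [0.707, -0.009, 0.707, 0.009]
contact_force: [0.1, -0.8, 0.7]
gripper_width: 0.999
```

Request:
{"method": "drive_tool", "body": {
  "slide": [
    [5, 40, 0],
    [10, 80, 0],
    [15, 120, 0],
    [20, 150, 0],
    [22, 175, 0],
    [22, 184, 0],
    [22, 184, 0],
    [22, 184, 0]
  ],
  "turn": [
    [0, 0, 0],
    [0, 0, 0],
    [0, 0, 0],
    [0, 0, 0],
    [0, 0, 0],
    [0, 0, 0],
    [0, 0, 0],
    [0, 0, 0]
  ],
  "gripper": [1, 1, 1, 1, 1, 1, 1, 1]
}}

```text
t: 2.95
eef_pos: [0.5293, 0.3139, 0.371]
tool_rot: [0.707, -0.009, 0.707, 0.008]
contact_force: [-0.1, -0.6, 0.6]
gripper_width: 1.006
```

```bash
python3 - <<'E'
from h import *
need(530,315,196,1.7)
shot('wrist','w1.png'); print(proj('w1',[.530,.315,.215]),proj('w1',[.530,.315,.226]))
print([proj('w1',[.53-np.sin(.03)*s,.315+s,.226]) for s in(-.09,.09)])
E
```

```text
t 2.95 p [529.3 313.9 371. ] xdir [-0.001 -0.001 -1.   ] zyaw 1.4 w 1.006 F [-0.1 -0.6  0.6] q [-0.05  0.37 -0.81  1.41  0.27  1.47 -0.83]
slide [   0.7    1.1 -175. ] turn [ 0.001 -0.001  0.006]
(np.float64(278.3919356776326), np.float64(178.76108918674657)) (np.float64(278.44514335626036), np.float64(180.96095635329635))
[(np.float64(278.7995860249093), np.float64(253.67737756641785)), (np.float64(278.02625083769635), np.float64(95.02219243687867))]
```

View pics/w1.png

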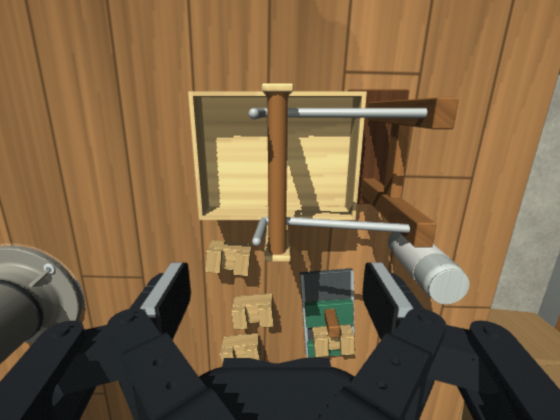

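Request:
{"method": "drive_tool", "body": {
  "slide": [
    [0, 0, -25],
    [1, 1, -50],
    [1, 1, -75],
    [1, 1, -100],
    [1, 1, -125],
    [1, 1, -145],
    [1, 1, -160],
    [1, 1, -170],
    [1, 1, -175],
    [1, 1, -175]
  ],
  "turn": [
    [0, 0, 0],
    [0, 0, 0],
    [0, 0, 0],
    [0, 0, 0],
    [0, 0, 0],
    [0, 0, 0],
    [0, 0, 0],
    [0, 0, 0],
    [0, 0, 0],
    [0, 0, 0]
  ],
  "gripper": [1, 1, 1, 1, 1, 1, 1, 1, 1, 1]
}}

```text
t: 4.0
eef_pos: [0.5306, 0.3142, 0.1961]
tool_rot: [0.707, -0.008, 0.707, 0.008]
contact_force: [-1.1, 0.4, -0.7]
gripper_width: 0.998
```

Request:
{"method": "drive_tool", "body": {
  "slide": [
    [0, 0, 0],
    [0, 0, 0],
    [0, 0, 0],
    [0, 0, 0],
    [0, 0, 0],
    [0, 0, 0],
    [0, 0, 0],
    [0, 0, 0],
    [0, 0, 0],
    [0, 0, 0]
  ],
  "turn": [
    [0, 0, 0],
    [0, 0, 0],
    [0, 0, 0],
    [0, 0, 0],
    [0, 0, 0],
    [0, 0, 0],
    [0, 0, 0],
    [0, 0, 0],
    [0, 0, 0],
    [0, 0, 0]
  ],
  "gripper": [0.7, 0.5, 0.4, 0.3, 0.2, 0.1, 0, 0, 0, 0],
  "squeeze": 80
}}

```text
t: 5.0
eef_pos: [0.5306, 0.3142, 0.1961]
tool_rot: [0.707, -0.008, 0.707, 0.008]
contact_force: [-0.1, 0.2, 0.1]
gripper_width: 0.003
```

```bash
python3 - <<'E'
from h import *
st()
shot('wrist','w2.png')
E
```

```text
t 5.0 p [530.6 314.2 196.1] xdir [-0.001 -0.001 -1.   ] zyaw 1.3 w 0.003 F [-0.1  0.2  0.1] q [-0.07  0.49 -0.77  1.66  0.37  1.15 -0.92]
```

View pics/w2.png

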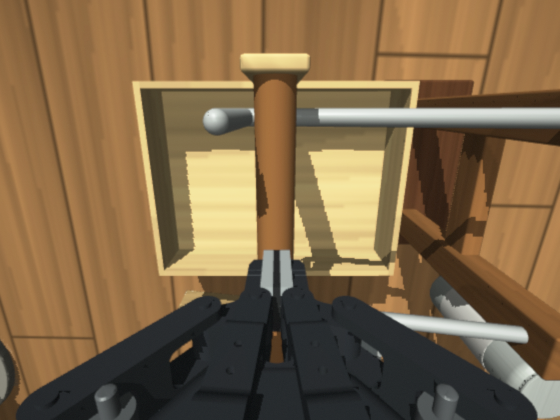

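```bash
python3 - <<'E'
from h import *
shot('scene','s2.png'); crop('s2','s2c',320,150,520,370,3)
shot('top','t2.png'); crop('t2','t2c',90,140,270,310,4)
print(proj('s2',[.5306,.3142,.1961]),proj('t2',[.5306,.3142,.1961]))
E
```

```text
(np.float64(412.9948209971157), np.float64(236.3806348025715)) (np.float64(169.49358812953483), np.float64(242.0898741840201))
```

View pics/s2c.png

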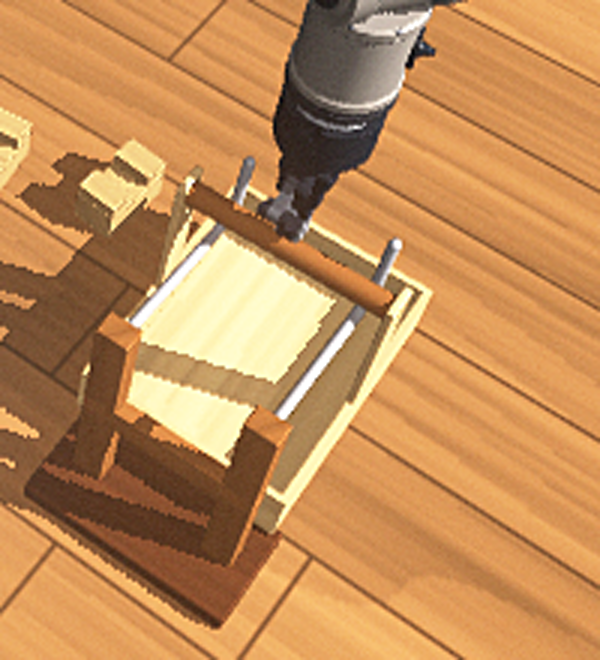

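View pics/t2c.png

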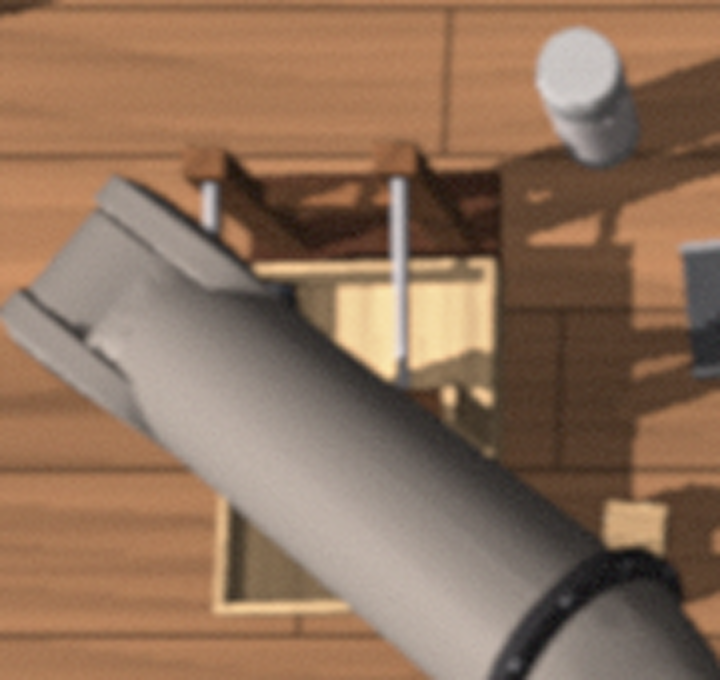

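```bash
python3 - <<'E'
from h import *
T=[.5306,.3142,.1961]
print(proj('w2',T),proj('w2',[.5306,.3142,.2148]))
for s in(-.096,-.04,0,.096): print(s,proj('w2',[.53-np.sin(.03)*s,.315+s,.215]))
crop('w2','w2c',180,200,380,420,4)
c=np.load('pics/w2.npz');print(-c['R'].T@c['t'])
E
```

```text
(np.float64(278.51501736764396), np.float64(233.31378154872203)) (np.float64(278.7026767712072), np.float64(245.68576896058346))
-0.096 (np.float64(278.66359296077843), np.float64(370.1464828717269))
-0.04 (np.float64(278.15612309606905), np.float64(301.6510925893038))
0 (np.float64(277.73339236497094), np.float64(244.59330763588085))
0.096 (np.float64(276.43229949519224), np.float64(68.97920696369638))
[0.52762253 0.39243765 0.37835993]
```

View pics/w2c.png

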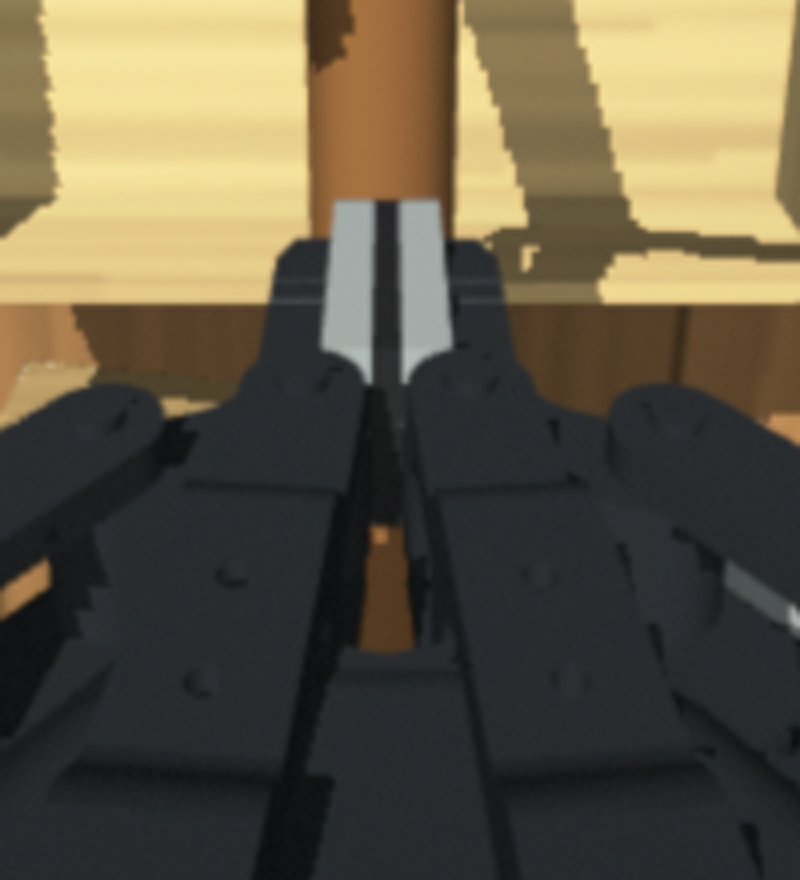

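```bash
python3 - <<'E'
from h import *
for dz in(0,13,20,30,40,50,60): print(dz,[np.round(proj('w2',[.5306,.3142+s,.1961+dz/1000]),0).tolist() for s in(-.011,0.011)], [np.round(proj('s2',[.5306,.3142+s,.1961+dz/1000]),0).tolist() for s in(-.011,0.011)])
im=cv2.imread('pics/s2.png')
cv2.imwrite('pics/s2d.png',cv2.resize(im[190:260,375:455],None,fx=8,fy=8,interpolation=cv2.INTER_CUBIC))
E
```

```text
0 [[278.0, 248.0], [279.0, 218.0]] [[409.0, 234.0], [417.0, 239.0]]
13 [[278.0, 258.0], [279.0, 225.0]] [[410.0, 231.0], [418.0, 236.0]]
20 [[278.0, 263.0], [279.0, 230.0]] [[411.0, 229.0], [418.0, 234.0]]
30 [[278.0, 272.0], [279.0, 236.0]] [[411.0, 227.0], [419.0, 232.0]]
40 [[278.0, 281.0], [279.0, 244.0]] [[412.0, 225.0], [420.0, 230.0]]
50 [[279.0, 292.0], [280.0, 253.0]] [[413.0, 222.0], [421.0, 227.0]]
60 [[279.0, 304.0], [280.0, 263.0]] [[414.0, 220.0], [422.0, 225.0]]
```

View pics/s2d.png

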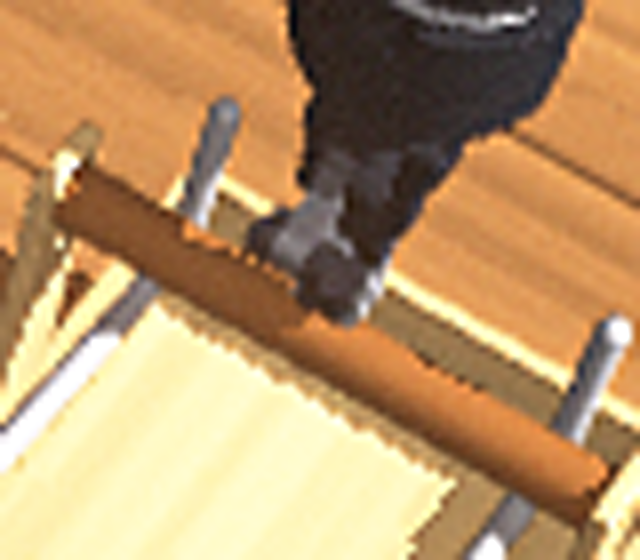

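Request:
{"method": "drive_tool", "body": {
  "slide": [
    [0, 0, -1],
    [0, 0, -2],
    [0, 0, -3],
    [0, 0, -4],
    [0, 0, -5],
    [0, 0, -5]
  ],
  "turn": [
    [0, 0, 0],
    [0, 0, 0],
    [0, 0, 0],
    [0, 0, 0],
    [0, 0, 0],
    [0, 0, 0]
  ],
  "gripper": [0, 0, 0, 0, 0, 0],
  "squeeze": 20
}}

```text
t: 5.75
eef_pos: [0.5305, 0.3141, 0.1909]
tool_rot: [0.707, -0.009, 0.707, 0.008]
contact_force: [0.6, 0.0, 1.3]
gripper_width: -0.003
```

Request:
{"method": "drive_tool", "body": {
  "slide": [
    [0, 0, -1],
    [0, 0, -2],
    [0, 0, -3],
    [0, 0, -3]
  ],
  "turn": [
    [0, 0, 0],
    [0, 0, 0],
    [0, 0, 0],
    [0, 0, 0]
  ],
  "gripper": [0, 0, 0, 0]
}}

```text
t: 6.15
eef_pos: [0.5304, 0.3141, 0.1877]
tool_rot: [0.707, -0.009, 0.707, 0.008]
contact_force: [-0.2, -0.8, 0.3]
gripper_width: 0.0
```

Request:
{"method": "drive_tool", "body": {
  "slide": [
    [0, 0, -1],
    [0, 0, -2],
    [0, 0, -3],
    [0, 0, -3]
  ],
  "turn": [
    [0, 0, 0],
    [0, 0, 0],
    [0, 0, 0],
    [0, 0, 0]
  ],
  "gripper": [0, 0, 0, 0]
}}

```text
t: 6.55
eef_pos: [0.5314, 0.3142, 0.1863]
tool_rot: [0.708, -0.008, 0.707, 0.007]
contact_force: [-2.0, -2.3, 7.8]
gripper_width: -0.002
```

Request:
{"method": "drive_tool", "body": {
  "slide": [
    [0, 0, 20],
    [0, 0, 45],
    [0, 0, 50],
    [0, 0, 50],
    [0, 0, 50],
    [0, 0, 50],
    [0, 0, 50],
    [0, 0, 50],
    [0, 0, 50],
    [0, 0, 50]
  ],
  "turn": [
    [0, 0, 0],
    [0, 0, 0],
    [0, 0, 0],
    [0, 0, 0],
    [0, 0, 0],
    [0, 0, 0],
    [0, 0, 0],
    [0, 0, 0],
    [0, 0, 0],
    [0, 0, 0]
  ],
  "gripper": [0, 0.5, 1, 1, 1, 1, 1, 1, 1, 1]
}}

```text
t: 7.55
eef_pos: [0.5313, 0.3143, 0.2362]
tool_rot: [0.707, -0.008, 0.707, 0.008]
contact_force: [-0.0, 0.9, -0.1]
gripper_width: 0.997
```

Request:
{"method": "drive_tool", "body": {
  "slide": [
    [0, 0, -20],
    [0, 0, -40],
    [0, 0, -55],
    [0, 0, -65],
    [0, 0, -73],
    [0, 0, -79],
    [0, 0, -79]
  ],
  "turn": [
    [0, 0, 0],
    [0, 0, 0],
    [0, 0, 0],
    [0, 0, 0],
    [0, 0, 0],
    [0, 0, 0],
    [0, 0, 0]
  ],
  "gripper": [1, 1, 1, 1, 1, 1, 1]
}}

```text
t: 8.25
eef_pos: [0.5312, 0.3141, 0.1566]
tool_rot: [0.707, -0.009, 0.707, 0.007]
contact_force: [0.6, 0.2, -1.0]
gripper_width: 0.999
```

```bash
python3 - <<'E'
from h import *
st()
shot('wrist','w3.png')
E
```

```text
t 8.25 p [531.2 314.1 156.6] xdir [ 0.001 -0.002 -1.   ] zyaw 1.3 w 0.999 F [ 0.6  0.2 -1. ] q [-0.09  0.52 -0.75  1.7   0.4   1.08 -0.94]
```

View pics/w3.png

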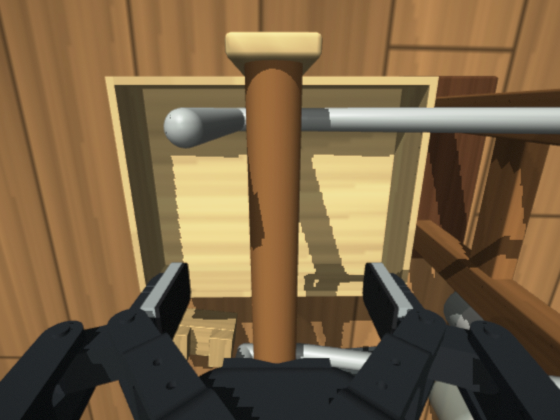

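The bar (cols 250–300) now runs between the open pads (185 and 367). Close and lift slightly.

Request:
{"method": "drive_tool", "body": {
  "slide": [
    [0, 0, 0],
    [0, 0, 0],
    [0, 0, 0],
    [0, 0, 0],
    [0, 0, 0],
    [0, 0, 0],
    [0, 0, 0],
    [0, 0, 0],
    [0, 0, 0],
    [0, 0, 0]
  ],
  "turn": [
    [0, 0, 0],
    [0, 0, 0],
    [0, 0, 0],
    [0, 0, 0],
    [0, 0, 0],
    [0, 0, 0],
    [0, 0, 0],
    [0, 0, 0],
    [0, 0, 0],
    [0, 0, 0]
  ],
  "gripper": [0.7, 0.5, 0.4, 0.3, 0.2, 0.1, 0, 0, 0, 0],
  "squeeze": 80
}}

```text
t: 9.3
eef_pos: [0.5319, 0.3148, 0.1578]
tool_rot: [0.708, -0.008, 0.706, 0.008]
contact_force: [0.7, 1.4, 5.1]
gripper_width: 0.232
```

Request:
{"method": "drive_tool", "body": {
  "slide": [
    [0, 0, 3],
    [0, 0, 8],
    [0, 0, 15],
    [0, 0, 22],
    [0, 0, 30],
    [0, 0, 38],
    [0, 0, 45],
    [0, 0, 50],
    [0, 0, 50],
    [0, 0, 50]
  ],
  "turn": [
    [0, 0, 0],
    [0, 0, 0],
    [0, 0, 0],
    [0, 0, 0],
    [0, 0, 0],
    [0, 0, 0],
    [0, 0, 0],
    [0, 0, 0],
    [0, 0, 0],
    [0, 0, 0]
  ],
  "gripper": [0, 0, 0, 0, 0, 0, 0, 0, 0, 0]
}}

```text
t: 10.3
eef_pos: [0.5318, 0.3147, 0.2077]
tool_rot: [0.708, -0.008, 0.706, 0.008]
contact_force: [0.2, -0.1, -5.4]
gripper_width: 0.231
```

```bash
python3 - <<'E'
from h import *
st()
shot('wrist','w4.png');shot('scene','s4.png')
E
```

```text
t 10.3 p [531.8 314.7 207.7] xdir [ 0.002 -0.    -1.   ] zyaw 1.3 w 0.231 F [ 0.2 -0.1 -5.4] q [-0.07  0.48 -0.78  1.64  0.36  1.17 -0.91]
```

View pics/w4.png

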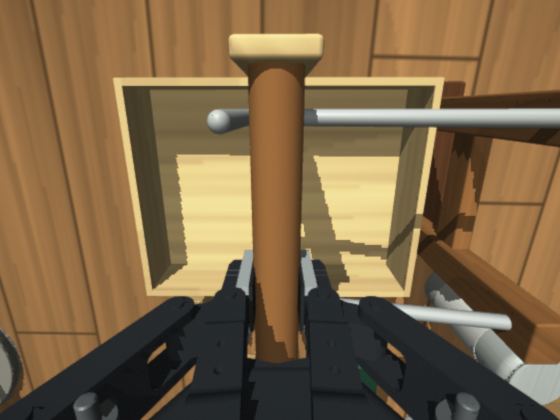

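View pics/s4.png

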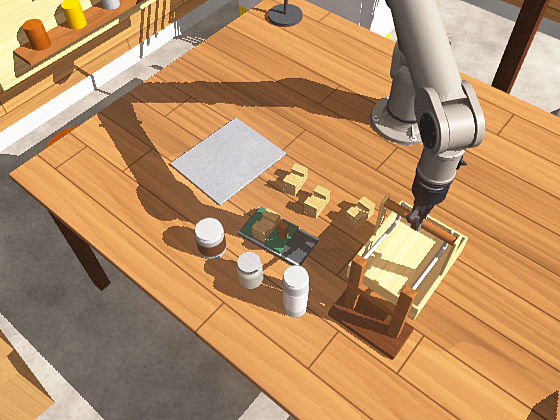

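Request:
{"method": "drive_tool", "body": {
  "slide": [
    [0, 0, 7],
    [0, 0, 14],
    [0, 0, 21],
    [0, 0, 28],
    [0, 0, 34],
    [0, 0, 35],
    [0, 0, 35]
  ],
  "turn": [
    [0, 0, 0],
    [0, 0, 0],
    [0, 0, 0],
    [0, 0, 0],
    [0, 0, 0],
    [0, 0, 0],
    [0, 0, 0]
  ],
  "gripper": [0, 0, 0, 0, 0, 0, 0]
}}

```text
t: 11.1
eef_pos: [0.5317, 0.3145, 0.2426]
tool_rot: [0.708, -0.008, 0.706, 0.008]
contact_force: [-1.7, -0.3, -6.0]
gripper_width: 0.235
```

Request:
{"method": "drive_tool", "body": {
  "slide": [
    [-4, 0, 0],
    [-12, 0, 0],
    [-22, 0, 0],
    [-32, -1, 0],
    [-42, -1, 0],
    [-52, -1, 0],
    [-62, -2, 0],
    [-70, -2, 0],
    [-75, -2, 0],
    [-77, -2, 0]
  ],
  "turn": [
    [0, 0, 0],
    [0, 0, 0],
    [0, 0, 0],
    [0, 0, 0],
    [0, 0, 0],
    [0, 0, 0],
    [0, 0, 0],
    [0, 0, 0],
    [0, 0, 0],
    [0, 0, 0]
  ],
  "gripper": [0, 0, 0, 0, 0, 0, 0, 0, 0, 0]
}}

```text
t: 12.1
eef_pos: [0.4542, 0.3127, 0.2427]
tool_rot: [0.708, -0.008, 0.706, 0.008]
contact_force: [-0.0, 0.6, -5.0]
gripper_width: 0.232
```

Request:
{"method": "drive_tool", "body": {
  "slide": [
    [-6, 0, 0],
    [-16, 0, 0],
    [-28, 0, 0],
    [-40, -1, 0],
    [-52, -1, 0],
    [-64, -1, 0],
    [-76, -2, 0],
    [-86, -2, 0],
    [-92, -2, 0],
    [-94, -2, 0]
  ],
  "turn": [
    [0, 0, 0],
    [0, 0, 0],
    [0, 0, 0],
    [0, 0, 0],
    [0, 0, 0],
    [0, 0, 0],
    [0, 0, 0],
    [0, 0, 0],
    [0, 0, 0],
    [0, 0, 0]
  ],
  "gripper": [0, 0, 0, 0, 0, 0, 0, 0, 0, 0]
}}

```text
t: 13.1
eef_pos: [0.3596, 0.3107, 0.2429]
tool_rot: [0.708, -0.009, 0.706, 0.008]
contact_force: [0.4, -0.2, -6.3]
gripper_width: 0.229
```

```bash
python3 - <<'E'
from h import *
st()
shot('top','t5.png');shot('scene','s5.png')
E
```

```text
t 13.1 p [359.6 310.7 242.9] xdir [ 0.003 -0.001 -1.   ] zyaw 1.3 w 0.229 F [ 0.4 -0.2 -6.3] q [-0.03  0.19 -0.9   1.91  0.17  1.12 -0.97]
```

View pics/t5.png

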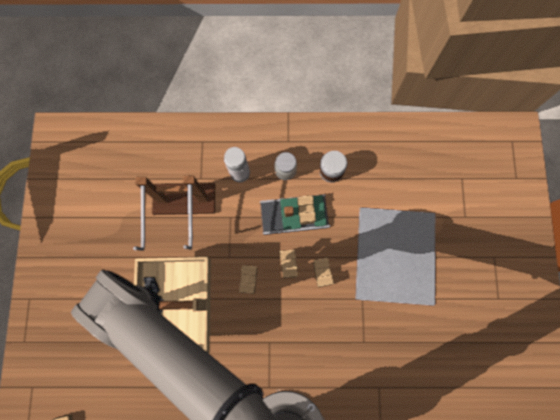

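View pics/s5.png

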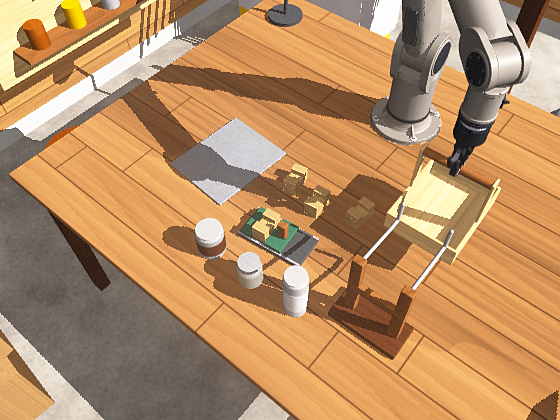

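Request:
{"method": "drive_tool", "body": {
  "slide": [
    [5, -5, 1],
    [14, -17, 2],
    [26, -35, 4],
    [40, -56, 6],
    [54, -79, 8],
    [66, -103, 10],
    [76, -128, 10],
    [84, -153, 10],
    [90, -176, 10],
    [94, -195, 10]
  ],
  "turn": [
    [0, 0, 0],
    [0, 0, 0],
    [0, 0, -0.01],
    [0, 0, -0.01],
    [0, 0, -0.02],
    [0, 0, -0.02],
    [0, 0, -0.02],
    [0, 0, -0.02],
    [0, 0, -0.02],
    [0, 0, -0.02]
  ],
  "gripper": [0, 0, 0, 0, 0, 0, 0, 0, 0, 0]
}}

```text
t: 14.2
eef_pos: [0.4554, 0.1131, 0.2528]
tool_rot: [0.708, -0.001, 0.706, -0.0]
contact_force: [0.5, 0.1, -5.9]
gripper_width: 0.229
```

Request:
{"method": "drive_tool", "body": {
  "slide": [
    [3, -15, 0],
    [7, -35, 0],
    [11, -60, 0],
    [15, -85, 0],
    [19, -110, 0],
    [22, -135, 0],
    [25, -160, 0],
    [28, -185, 0],
    [30, -205, 0],
    [32, -220, 0]
  ],
  "turn": [
    [0, 0, 0],
    [0, 0, -0.01],
    [0, 0, -0.02],
    [0, 0, -0.02],
    [0, 0, -0.03],
    [0, 0, -0.03],
    [0, 0, -0.03],
    [0, 0, -0.03],
    [0, 0, -0.03],
    [0, 0, -0.03]
  ],
  "gripper": [0, 0, 0, 0, 0, 0, 0, 0, 0, 0]
}}

```text
t: 15.2
eef_pos: [0.4875, -0.1095, 0.2525]
tool_rot: [0.708, 0.011, 0.706, -0.012]
contact_force: [0.8, 0.1, -5.9]
gripper_width: 0.229
```

```bash
python3 - <<'E'
from h import *
need(518,-350,253,-4.1)
E
```

```text
t 15.2 p [ 487.5 -109.5  252.5] xdir [ 0.002 -0.001 -1.   ] zyaw -1.8 w 0.229 F [ 0.8  0.1 -5.9] q [ 0.6   0.17 -0.56  1.86  0.1   1.13 -0.03]
slide [  30.5 -240.5    0.5] turn [ 0.001  0.002 -0.04 ]
```

Request:
{"method": "drive_tool", "body": {
  "slide": [
    [3, -15, 0],
    [7, -35, 0],
    [11, -60, 0],
    [15, -90, 0],
    [19, -120, 0],
    [22, -150, 0],
    [25, -180, 0],
    [28, -207, 0],
    [30, -230, 0],
    [30, -240, 0]
  ],
  "turn": [
    [0, 0, 0],
    [0, 0, -0.01],
    [0, 0, -0.02],
    [0, 0, -0.02],
    [0, 0, -0.03],
    [0, 0, -0.03],
    [0, 0, -0.03],
    [0, 0, -0.04],
    [0, 0, -0.04],
    [0, 0, -0.04]
  ],
  "gripper": [0, 0, 0, 0, 0, 0, 0, 0, 0, 0]
}}

```text
t: 16.2
eef_pos: [0.5169, -0.3535, 0.2518]
tool_rot: [0.707, 0.026, 0.706, -0.028]
contact_force: [-0.2, -0.8, -5.0]
gripper_width: 0.23
```

```bash
python3 - <<'E'
from h import *
need(518,-350,148,-4.1)
shot('top','t6.png');shot('wrist','w6.png')
E
```

```text
t 16.2 p [ 516.9 -353.5  251.8] xdir [ 0.002 -0.003 -1.   ] zyaw -4.3 w 0.23 F [-0.2 -0.8 -5. ] q [ 0.81  0.38 -0.41  1.59  0.16  1.21  0.29]
slide [   1.1    3.5 -103.8] turn [0.003 0.002 0.004]
```

View pics/t6.png

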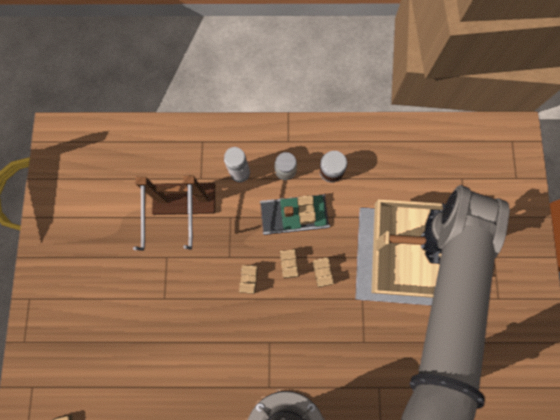

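View pics/w6.png

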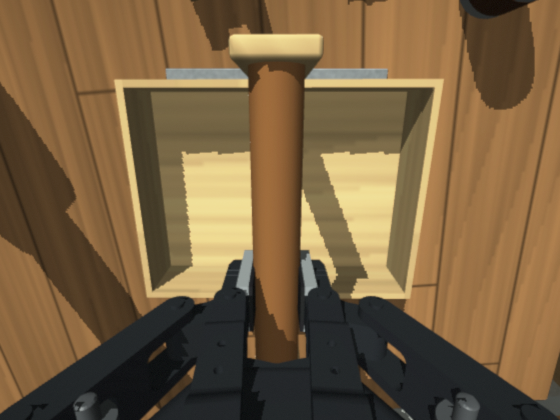

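Request:
{"method": "drive_tool", "body": {
  "slide": [
    [1, 3, -8],
    [1, 3, -22],
    [1, 3, -38],
    [1, 3, -54],
    [1, 3, -70],
    [1, 3, -84],
    [1, 3, -94],
    [1, 3, -101],
    [1, 3, -104],
    [1, 3, -106]
  ],
  "turn": [
    [0, 0, 0],
    [0, 0, 0],
    [0, 0, 0],
    [0, 0, 0],
    [0, 0, 0],
    [0, 0, 0],
    [0, 0, 0],
    [0, 0, 0],
    [0, 0, 0],
    [0, 0, 0]
  ],
  "gripper": [0, 0, 0, 0, 0, 0, 0, 0, 0, 0]
}}

```text
t: 17.3
eef_pos: [0.5181, -0.3487, 0.146]
tool_rot: [0.707, 0.026, 0.706, -0.027]
contact_force: [1.2, 0.0, -5.8]
gripper_width: 0.23
```

Request:
{"method": "drive_tool", "body": {
  "slide": [
    [0, 0, -1],
    [0, 0, -2],
    [0, 0, -3],
    [0, 0, -4],
    [0, 0, -4]
  ],
  "turn": [
    [0, 0, 0],
    [0, 0, 0],
    [0, 0, 0],
    [0, 0, 0],
    [0, 0, 0]
  ],
  "gripper": [0, 0, 0, 0, 0]
}}

```text
t: 17.8
eef_pos: [0.5186, -0.3489, 0.1424]
tool_rot: [0.708, 0.026, 0.706, -0.027]
contact_force: [-0.1, -0.7, -4.3]
gripper_width: 0.228
```

Request:
{"method": "drive_tool", "body": {
  "slide": [
    [0, 0, -1],
    [0, 0, -2],
    [0, 0, -2],
    [0, 0, -2]
  ],
  "turn": [
    [0, 0, 0],
    [0, 0, 0],
    [0, 0, 0],
    [0, 0, 0]
  ],
  "gripper": [0, 0, 0, 0]
}}

```text
t: 18.2
eef_pos: [0.52, -0.3491, 0.1414]
tool_rot: [0.709, 0.025, 0.705, -0.027]
contact_force: [3.5, 0.3, 2.7]
gripper_width: 0.226
```

Down on the board. Release.

Request:
{"method": "drive_tool", "body": {
  "slide": [
    [0, 0, 0],
    [0, 0, 0],
    [0, 0, 0],
    [0, 0, 0],
    [0, 0, 0],
    [0, 0, 0],
    [0, 0, 0],
    [0, 0, 0],
    [0, 0, 0],
    [0, 0, 0]
  ],
  "turn": [
    [0, 0, 0],
    [0, 0, 0],
    [0, 0, 0],
    [0, 0, 0],
    [0, 0, 0],
    [0, 0, 0],
    [0, 0, 0],
    [0, 0, 0],
    [0, 0, 0],
    [0, 0, 0]
  ],
  "gripper": [0.3, 0.4, 0.5, 0.7, 0.9, 1, 1, 1, 1, 1]
}}

```text
t: 19.2
eef_pos: [0.52, -0.3491, 0.1414]
tool_rot: [0.709, 0.025, 0.705, -0.027]
contact_force: [-1.2, 1.3, 0.2]
gripper_width: 0.997
```

Request:
{"method": "drive_tool", "body": {
  "slide": [
    [0, 0, 10],
    [0, 0, 30],
    [0, 0, 60],
    [0, 0, 100],
    [0, 0, 130],
    [0, 30, 160],
    [0, 75, 160],
    [0, 120, 160],
    [0, 165, 160],
    [10, 200, 160]
  ],
  "turn": [
    [0, 0, 0],
    [0, 0, 0],
    [0, 0, 0],
    [0, 0, 0],
    [0, 0, 0],
    [0, 0, 0],
    [0, 0, 0],
    [0, 0, 0],
    [0, 0, 0],
    [0, 0, 0]
  ],
  "gripper": [1, 1, 1, 1, 1, 1, 1, 1, 1, 1]
}}

```text
t: 20.2
eef_pos: [0.5294, -0.1463, 0.3028]
tool_rot: [0.709, 0.024, 0.704, -0.027]
contact_force: [1.4, 0.6, 0.6]
gripper_width: 0.999
```

```bash
python3 - <<'E'
from h import *
st()
shot('top','t7.png');crop('t7','t7c',340,180,460,320,4.5)
E
```

```text
t 20.2 p [ 529.4 -146.3  302.8] xdir [ 0.007 -0.004 -1.   ] zyaw -4.2 w 0.999 F [1.4 0.6 0.6] q [ 0.6   0.22 -0.53  1.69  0.12  1.26 -0.03]
```

View pics/t7c.png

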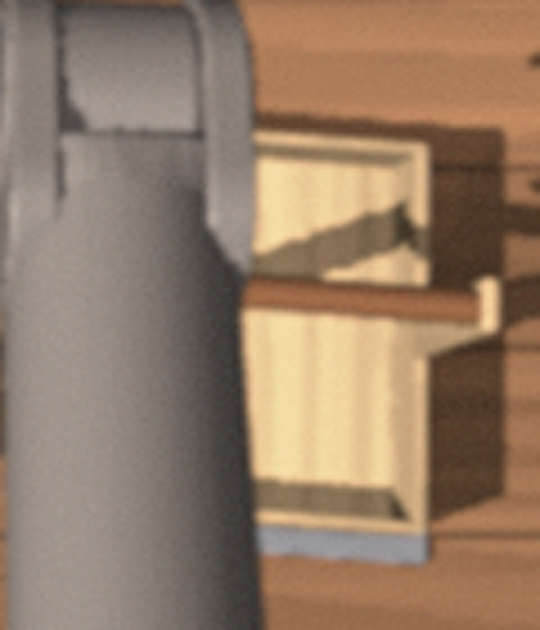

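View pics/t7.png

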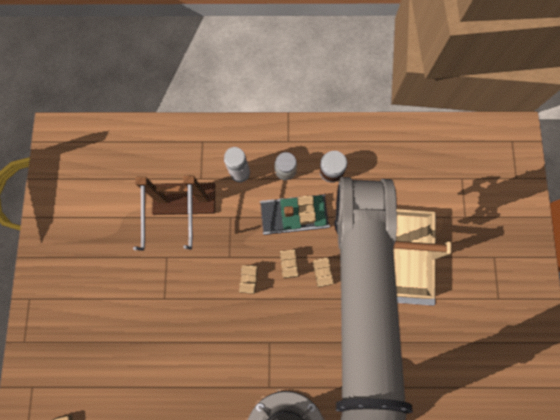

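```bash
python3 - <<'E'
from h import *
need(645,-14,200,6)
E
```

```text
t 20.25 p [ 531.7 -139.   303.2] xdir [ 0.009 -0.    -1.   ] zyaw -3.7 w 1.002 F [2.  5.  0.7] q [ 0.6   0.22 -0.54  1.69  0.12  1.26 -0.03]
slide [ 113.3  125.  -103.2] turn [-0.     0.009  0.17 ]
```

Request:
{"method": "drive_tool", "body": {
  "slide": [
    [20, 20, -20],
    [45, 50, -40],
    [70, 80, -60],
    [90, 105, -80],
    [105, 120, -95],
    [113, 125, -103],
    [113, 125, -103],
    [113, 125, -103]
  ],
  "turn": [
    [0, 0, 0.03],
    [0, 0, 0.06],
    [0, 0, 0.1],
    [0, 0.01, 0.14],
    [0, 0.01, 0.17],
    [0, 0.01, 0.17],
    [0, 0.01, 0.17],
    [0, 0.01, 0.17]
  ],
  "gripper": [1, 1, 1, 1, 1, 1, 1, 1]
}}

```text
t: 21.05
eef_pos: [0.6446, -0.0155, 0.2009]
tool_rot: [0.706, -0.037, 0.707, 0.036]
contact_force: [0.4, -1.1, 0.7]
gripper_width: 0.999
```

```bash
python3 - <<'E'
from h import *
st()
shot('wrist','w8.png'); crop('w8','w8c',100,20,440,300,2.3)
E
```

```text
t 21.05 p [644.6 -15.5 200.9] xdir [-0.001 -0.001 -1.   ] zyaw 5.9 w 0.999 F [ 0.4 -1.1  0.7] q [ 0.34  0.48 -0.58  1.59  0.28  1.15 -0.2 ]
```

View pics/w8.png

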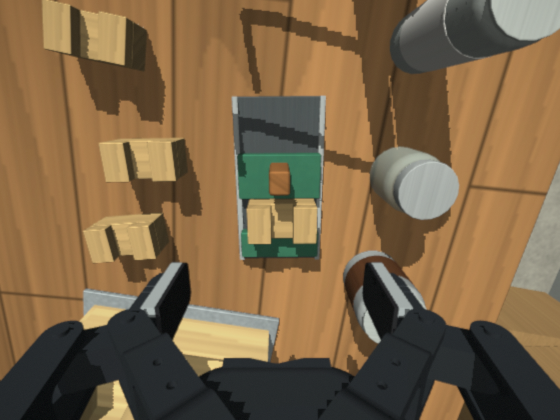

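View pics/w8c.png

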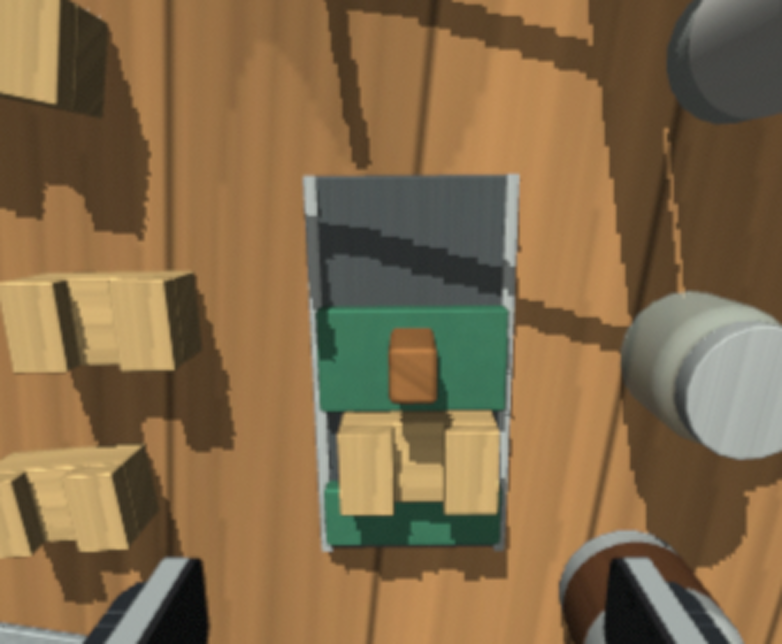

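```bash
python3 - <<'E'
from h import *
P=lambda u,v,z: ray('w8',100+u/2.3,20+v/2.3,z)
print('grip',P(413.5,374,.084)); print('rest',P(418.5,470,.062))
e=[P(*p,.062) for p in((337,428),(498,425),(500,513),(339,516))];print(np.round(e,4))
d=P(500,425,.062)-P(337,428,.062);print(np.degrees(np.arctan2(d[1],d[0])))
e=[P(*p,.012) for p in((306,177),(518,175),(505,548),(322,549))];print(np.round(e,4),np.mean(e,0)); d=e[0]+e[1]-e[2]-e[3];print(np.degrees(np.arctan2(d[1],d[0]))-90)
E
```

```text
grip [ 0.64585418 -0.00921569  0.084     ]
rest [ 0.6542882  -0.06308194  0.062     ]
[[ 0.6122 -0.0452  0.062 ]
 [ 0.6904 -0.0357  0.062 ]
 [ 0.6981 -0.0822  0.062 ]
 [ 0.6166 -0.0923  0.062 ]]
6.981267042709813
[[ 0.5835  0.0696  0.012 ]
 [ 0.69    0.0815  0.012 ]
 [ 0.7142 -0.1271  0.012 ]
 [ 0.6051 -0.1391  0.012 ]] [ 0.64820923 -0.02876723  0.012     ]
6.261805441119947
```

Request:
{"method": "drive_tool", "body": {
  "slide": [
    [1, 3, -30],
    [1, 3, -65],
    [1, 3, -100],
    [1, 3, -130],
    [1, 3, -155],
    [1, 3, -175],
    [1, 3, -188],
    [1, 3, -194],
    [1, 3, -194]
  ],
  "turn": [
    [0, 0, 0],
    [0, 0, 0],
    [0, 0, 0],
    [0, 0, 0],
    [0, 0, 0],
    [0, 0, 0],
    [0, 0, 0],
    [0, 0, 0],
    [0, 0, 0]
  ],
  "gripper": [1, 1, 1, 1, 1, 1, 1, 1, 1]
}}

```text
t: 22.0
eef_pos: [0.6457, -0.0134, 0.0075]
tool_rot: [0.706, -0.036, 0.706, 0.036]
contact_force: [0.5, -0.2, 0.5]
gripper_width: 1.001
```

Request:
{"method": "drive_tool", "body": {
  "slide": [
    [0, 0, 0],
    [0, 0, 0],
    [0, 0, 0],
    [0, 0, 0],
    [0, 0, 0],
    [0, 0, 0],
    [0, 0, 0],
    [0, 0, 0]
  ],
  "turn": [
    [0, 0, 0],
    [0, 0, 0],
    [0, 0, 0],
    [0, 0, 0],
    [0, 0, 0],
    [0, 0, 0],
    [0, 0, 0],
    [0, 0, 0]
  ],
  "gripper": [0.7, 0.5, 0.4, 0.3, 0.2, 0.1, 0, 0],
  "squeeze": 40
}}

```text
t: 22.8
eef_pos: [0.6475, -0.0132, 0.0083]
tool_rot: [0.707, -0.037, 0.705, 0.036]
contact_force: [6.0, -0.2, 0.5]
gripper_width: 0.253
```

```bash
python3 - <<'E'
from h import *
st()
shot('wrist','w9.png')
E
```

```text
t 22.8 p [647.5 -13.2   8.3] xdir [ 0.003 -0.001 -1.   ] zyaw 5.9 w 0.253 F [ 6.  -0.2  0.5] q [ 0.27  0.69 -0.49  1.73  0.43  0.82 -0.31]
```

View pics/w9.png

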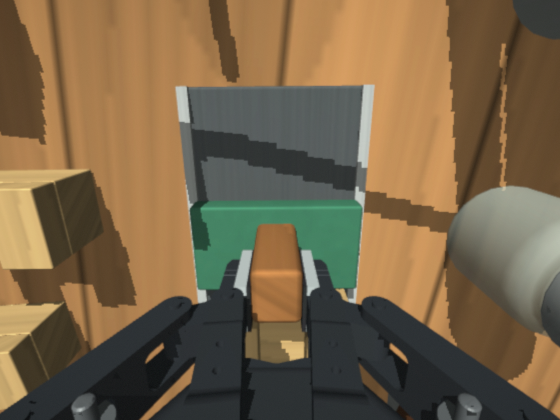

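Request:
{"method": "drive_tool", "body": {
  "slide": [
    [0, 4, 0],
    [-1, 10, 0],
    [-2, 16, 0],
    [-2, 22, 0],
    [-3, 28, 0],
    [-4, 34, 0],
    [-4, 40, 0],
    [-5, 45, 0],
    [-5, 48, 0],
    [-5, 48, 0]
  ],
  "turn": [
    [0, 0, 0],
    [0, 0, 0],
    [0, 0, 0],
    [0, 0, 0],
    [0, 0, 0],
    [0, 0, 0],
    [0, 0, 0],
    [0, 0, 0],
    [0, 0, 0],
    [0, 0, 0]
  ],
  "gripper": [0, 0, 0, 0, 0, 0, 0, 0, 0, 0]
}}

```text
t: 23.85
eef_pos: [0.642, 0.0361, 0.0083]
tool_rot: [0.707, -0.037, 0.705, 0.036]
contact_force: [0.5, -0.6, 1.7]
gripper_width: 0.257
```

Request:
{"method": "drive_tool", "body": {
  "slide": [
    [0, 0, 0],
    [0, 0, 0],
    [0, 0, 0],
    [0, 0, 0],
    [0, 0, 0],
    [0, 0, 40],
    [0, 0, 90],
    [0, 0, 130],
    [0, -25, 150],
    [0, -50, 150]
  ],
  "turn": [
    [0, 0, 0],
    [0, 0, 0],
    [0, 0, 0],
    [0, 0, 0],
    [0, 0, 0],
    [0, 0, 0],
    [0, 0, 0],
    [0, 0, 0],
    [0, 0, 0],
    [0, 0, 0]
  ],
  "gripper": [0.4, 0.6, 0.8, 1, 1, 1, 1, 1, 1, 1]
}}

```text
t: 24.85
eef_pos: [0.6446, -0.0128, 0.1629]
tool_rot: [0.71, -0.037, 0.703, 0.037]
contact_force: [0.1, 0.3, -0.3]
gripper_width: 1.002
```

```bash
python3 - <<'E'
from h import *
st()
shot('wrist','w10.png')
shot('top','t10.png')
E
```

```text
t 24.85 p [644.6 -12.8 162.9] xdir [ 0.01   0.001 -1.   ] zyaw 6.0 w 1.002 F [ 0.1  0.3 -0.3] q [ 0.33  0.51 -0.57  1.64  0.3   1.07 -0.22]
```

View pics/w10.png

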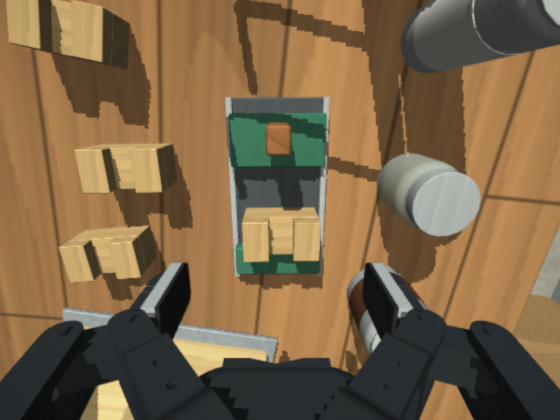

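View pics/t10.png

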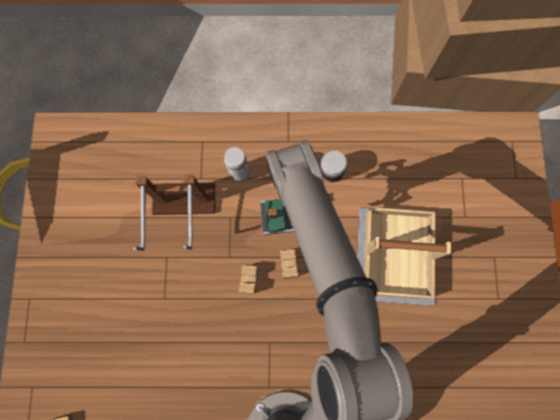

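```bash
python3 - <<'E'
from h import *
crop('t10','t10c',340,190,470,320,5)
crop('w10','w10c',200,80,360,300,3)
E
```

```text
(no output)
```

View pics/t10c.png

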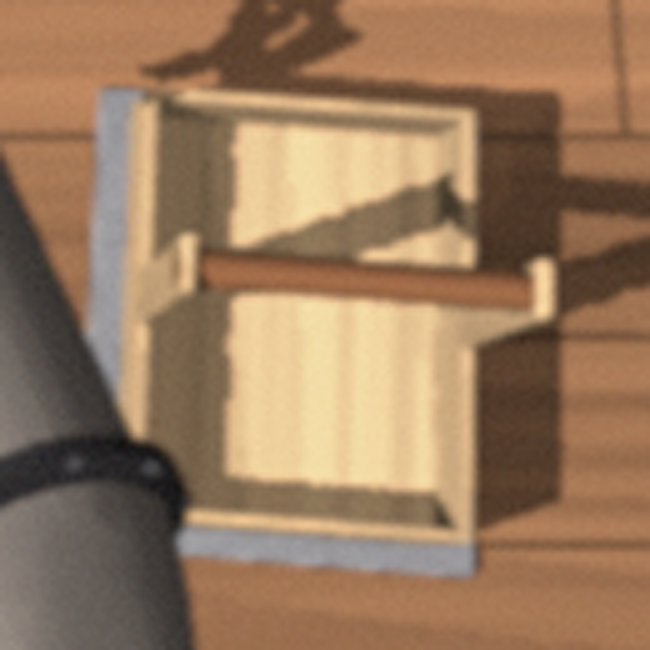

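View pics/w10c.png

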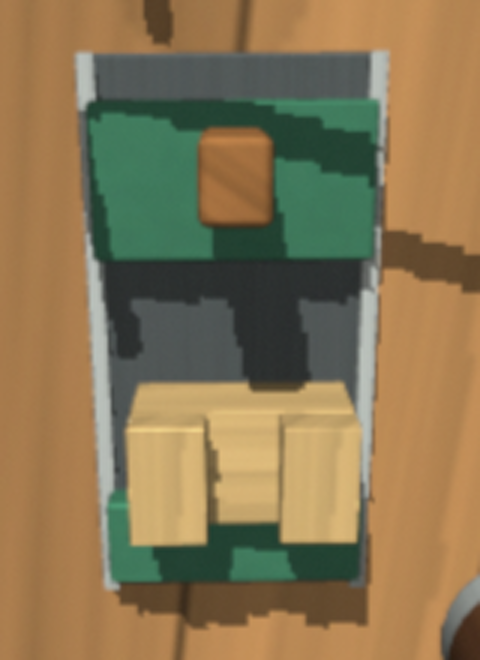

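```bash
python3 - <<'E'
from h import *
P=lambda u,v,z: ray('t10',340+u/5,190+v/5,z)
e=[P(*p,.068) for p in((142,93),(476,110),(472,542))];print('tote rim',np.round(e,4),np.linalg.norm(e[0]-e[1]),np.linalg.norm(e[2]-e[1]),(e[0]+e[2])/2); d=e[1]-e[2];print(np.degrees(np.arctan2(d[1],d[0])))
b=[P(*p,.198) for p in((188,270),(545,288))];print('bar',np.round(b,4),np.mean(b,0))
P=lambda u,v,z: ray('w10',200+u/3,80+v/3,z)
e=[P(*p,.062) for p in((128,428),(360,426),(360,543),(131,546))];print('restv',np.round(e,4),np.mean(e,0))
g=P(236,183,.084);print('grip',g)
v=np.array([.648,-.030]);Rz=lambda a:np.array([[np.cos(a),-np.sin(a)],[np.sin(a),np.cos(a)]]);print('grip in vise',Rz(np.radians(6.4)).T@(g[:2]-v))
E
```

```text
tote rim [[ 0.6536 -0.2571  0.068 ]
 [ 0.643  -0.461   0.068 ]
 [ 0.3833 -0.4408  0.068 ]] 0.20423575723675252 0.2604641350554194 [ 0.51845534 -0.34895977  0.068     ]
-4.451893090659154
bar [[ 0.5253 -0.2559  0.198 ]
 [ 0.5155 -0.4502  0.198 ]] [ 0.52044494 -0.35304896  0.198     ]
restv [[ 0.6135 -0.0476  0.062 ]
 [ 0.6911 -0.039   0.062 ]
 [ 0.6977 -0.0827  0.062 ]
 [ 0.6176 -0.0919  0.062 ]] [ 0.65497607 -0.06531027  0.062     ]
grip [0.64037727 0.03880649 0.084     ]
grip in vise [9.45565520e-05 6.92273769e-02]
```

```bash
python3 - <<'E'
from h import *
need(678,-64,150,-83.6)
E
```

```text
t 24.95 p [642.5 -19.3 159. ] xdir [ 0.004 -0.003 -1.   ] zyaw 5.6 w 0.999 F [ 0.1 -0.6 -0.8] q [ 0.33  0.51 -0.56  1.64  0.31  1.07 -0.22]
slide [ 35.5 -44.7  -9. ] turn [ 0.005  0.    -1.556]
```

Request:
{"method": "drive_tool", "body": {
  "slide": [
    [5, -6, 0],
    [9, -12, 0],
    [13, -17, 0],
    [17, -23, 0],
    [20, -28, 0],
    [23, -33, 0],
    [26, -38, 0],
    [29, -43, 0],
    [31, -47, 0],
    [33, -50, 0]
  ],
  "turn": [
    [0, 0, -0.13],
    [0, -0.01, -0.26],
    [0, -0.01, -0.39],
    [0, -0.01, -0.52],
    [0, -0.01, -0.65],
    [0, -0.01, -0.78],
    [0, -0.01, -0.92],
    [0, -0.01, -1.06],
    [0, -0.01, -1.2],
    [0, -0.01, -1.34]
  ],
  "gripper": [1, 1, 1, 1, 1, 1, 1, 1, 1, 1]
}}

```text
t: 25.95
eef_pos: [0.6752, -0.0688, 0.1583]
tool_rot: [0.577, 0.411, 0.571, -0.415]
contact_force: [-0.1, 0.0, -1.1]
gripper_width: 1.002
```

```bash
python3 - <<'E'
from h import *
need(678,-64,100,-83.6)
E
```

```text
t 25.95 p [675.2 -68.8 158.3] xdir [ 0.004 -0.01  -1.   ] zyaw -71.5 w 1.002 F [-0.1  0.  -1.1] q [ 0.18  0.52 -0.25  1.57  0.15  1.06 -1.36]
slide [  2.8   4.8 -58.3] turn [ 0.01   0.003 -0.211]
```

Request:
{"method": "drive_tool", "body": {
  "slide": [
    [1, 2, -15],
    [3, 5, -35],
    [3, 5, -58],
    [3, 5, -58],
    [3, 5, -58]
  ],
  "turn": [
    [0.01, 0, -0.1],
    [0.01, 0, -0.21],
    [0.01, 0, -0.21],
    [0.01, 0, -0.21],
    [0.01, 0, -0.21]
  ],
  "gripper": [1, 1, 1, 1, 1]
}}

```text
t: 26.45
eef_pos: [0.6779, -0.0633, 0.1001]
tool_rot: [0.528, 0.471, 0.527, -0.471]
contact_force: [-0.1, 0.1, 0.3]
gripper_width: 0.999
```

```bash
python3 - <<'E'
from h import *
need(678,-64,-8,-83.6); shot('wrist','w11.png')
E
```

```text
t 26.45 p [677.9 -63.3 100.1] xdir [ 0.002 -0.    -1.   ] zyaw -83.5 w 0.999 F [-0.1  0.1  0.3] q [ 0.14  0.58 -0.2   1.61  0.13  0.96 -1.56]
slide [ 1.000e-01 -7.000e-01 -1.081e+02] turn [ 0.     0.002 -0.001]
```

View pics/w11.png

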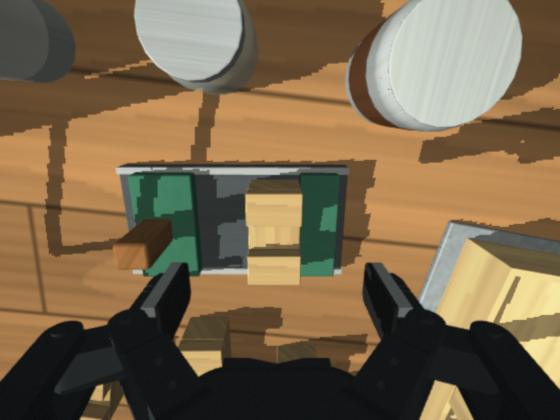

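```bash
python3 - <<'E'
from h import *
print(proj('w11',[.678,-.063,.062]))
P=lambda u,v: ray('w11',u,v,.062); e=[P(*p) for p in((247,193),(302,193),(301,284),(249,284))];print(np.round(e,4),np.mean(e,0))
E
```

```text
(np.float64(274.4682067107164), np.float64(213.52526221468696))
[[ 0.6921 -0.0404  0.062 ]
 [ 0.6968 -0.082   0.062 ]
 [ 0.6179 -0.0922  0.062 ]
 [ 0.613  -0.0486  0.062 ]] [ 0.65495277 -0.06578319  0.062     ]
```

Request:
{"method": "drive_tool", "body": {
  "slide": [
    [0, 0, -20],
    [0, 0, -45],
    [0, 0, -70],
    [0, 0, -90],
    [0, 0, -102],
    [0, 0, -108],
    [0, 0, -108]
  ],
  "turn": [
    [0, 0, 0],
    [0, 0, 0],
    [0, 0, 0],
    [0, 0, 0],
    [0, 0, 0],
    [0, 0, 0],
    [0, 0, 0]
  ],
  "gripper": [1, 1, 1, 1, 1, 1, 1]
}}

```text
t: 27.2
eef_pos: [0.679, -0.0635, -0.0067]
tool_rot: [0.528, 0.472, 0.526, -0.47]
contact_force: [-0.3, 0.1, -0.0]
gripper_width: 1.0
```

Request:
{"method": "drive_tool", "body": {
  "slide": [
    [0, 0, 0],
    [0, 0, 0],
    [0, 0, 0],
    [0, 0, 0],
    [0, 0, 0],
    [0, 0, 0],
    [0, 0, 0],
    [0, 0, 0]
  ],
  "turn": [
    [0, 0, 0],
    [0, 0, 0],
    [0, 0, 0],
    [0, 0, 0],
    [0, 0, 0],
    [0, 0, 0],
    [0, 0, 0],
    [0, 0, 0]
  ],
  "gripper": [0.8, 0.65, 0.55, 0.45, 0.3, 0.3, 0.3, 0.3],
  "squeeze": 60
}}

```text
t: 28.0
eef_pos: [0.68, -0.0614, -0.0052]
tool_rot: [0.529, 0.473, 0.526, -0.469]
contact_force: [-1.0, 3.7, 6.0]
gripper_width: 0.511
```

Request:
{"method": "drive_tool", "body": {
  "slide": [
    [0, 0, 2],
    [0, 0, 6],
    [0, 0, 15],
    [0, 0, 30],
    [0, 0, 50],
    [0, 0, 75],
    [0, 0, 95],
    [0, 0, 105],
    [0, 0, 110],
    [0, 0, 110]
  ],
  "turn": [
    [0, 0, 0],
    [0, 0, 0],
    [0, 0, 0],
    [0, 0, 0],
    [0, 0, 0],
    [0, 0, 0],
    [0, 0, 0],
    [0, 0, 0],
    [0, 0, 0],
    [0, 0, 0]
  ],
  "gripper": [0.3, 0.3, 0.3, 0.3, 0.3, 0.3, 0.3, 0.3, 0.3, 0.3]
}}

```text
t: 29.0
eef_pos: [0.6802, -0.0616, 0.1053]
tool_rot: [0.529, 0.473, 0.526, -0.469]
contact_force: [0.1, 0.3, -1.5]
gripper_width: 0.5
```

```bash
python3 - <<'E'
from h import *
st(); shot('wrist','w12.png')
shot('scene','s12.png'); crop('s12','s12c',150,120,410,320,3)
E
```

```text
t 29.0 p [680.2 -61.6 105.3] xdir [ 0.007  0.002 -1.   ] zyaw -83.5 w 0.5 F [ 0.1  0.3 -1.5] q [ 0.14  0.58 -0.2   1.61  0.13  0.97 -1.56]
```

View pics/w12.png

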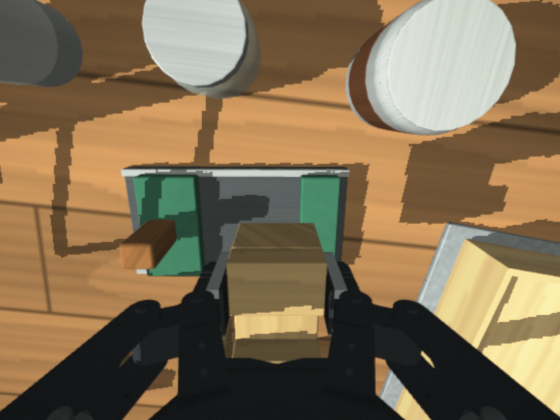

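View pics/s12c.png

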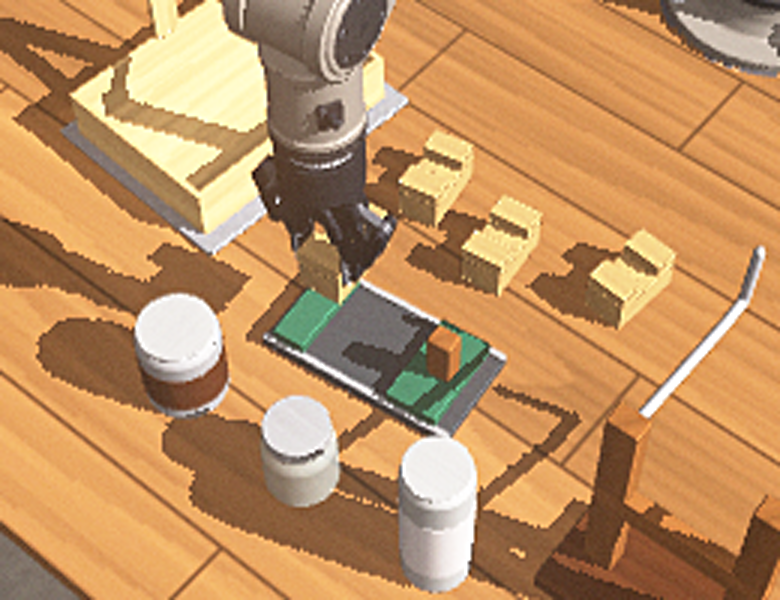

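Request:
{"method": "drive_tool", "body": {
  "slide": [
    [-2, -5, 20],
    [-6, -20, 45],
    [-12, -45, 70],
    [-20, -75, 85],
    [-28, -110, 85],
    [-36, -145, 85],
    [-44, -180, 85],
    [-52, -213, 85],
    [-59, -240, 85],
    [-63, -255, 85]
  ],
  "turn": [
    [0, 0, 0],
    [0, 0, -0.03],
    [0, 0, -0.06],
    [0, 0, -0.09],
    [0, 0, -0.12],
    [0, 0, -0.15],
    [0, 0, -0.18],
    [0, 0, -0.19],
    [0, 0, -0.19],
    [0, 0, -0.19]
  ],
  "gripper": [0.3, 0.3, 0.3, 0.3, 0.3, 0.3, 0.3, 0.3, 0.3, 0.3]
}}

```text
t: 30.1
eef_pos: [0.6142, -0.3198, 0.1873]
tool_rot: [0.48, 0.52, 0.479, -0.519]
contact_force: [0.2, -0.3, -1.3]
gripper_width: 0.502
```

```bash
python3 - <<'E'
from h import *
need(617,-317,60,-94.2); shot('wrist','w13.png'); shot('top','t13.png')
E
```

```text
t 30.1 p [ 614.2 -319.8  187.3] xdir [ 0.002  0.    -1.   ] zyaw -94.6 w 0.502 F [ 0.2 -0.3 -1.3] q [ 0.46  0.51 -0.11  1.51  0.06  1.12 -1.31]
slide [   2.8    2.8 -127.3] turn [-0.     0.002  0.007]
```

View pics/w13.png

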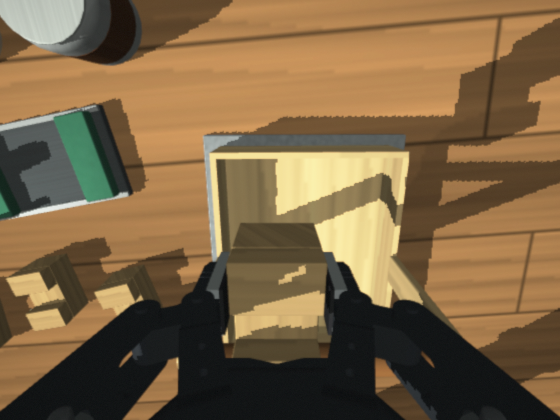

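Request:
{"method": "drive_tool", "body": {
  "slide": [
    [3, 3, -15],
    [3, 3, -40],
    [3, 3, -65],
    [3, 3, -90],
    [3, 3, -115],
    [3, 3, -135],
    [3, 3, -155],
    [3, 3, -170],
    [3, 3, -178],
    [3, 3, -183]
  ],
  "turn": [
    [0, 0, 0],
    [0, 0, 0.01],
    [0, 0, 0.01],
    [0, 0, 0.01],
    [0, 0, 0.01],
    [0, 0, 0.01],
    [0, 0, 0.01],
    [0, 0, 0.01],
    [0, 0, 0.01],
    [0, 0, 0.01]
  ],
  "gripper": [0.3, 0.3, 0.3, 0.3, 0.3, 0.3, 0.3, 0.3, 0.3, 0.3]
}}

```text
t: 31.2
eef_pos: [0.6178, -0.315, 0.0037]
tool_rot: [0.483, 0.518, 0.482, -0.516]
contact_force: [-0.0, 1.3, -1.3]
gripper_width: 0.501
```

Request:
{"method": "drive_tool", "body": {
  "slide": [
    [0, 0, -1],
    [0, 0, -2],
    [0, 0, -3],
    [0, 0, -4],
    [0, 0, -4]
  ],
  "turn": [
    [0, 0, 0],
    [0, 0, 0],
    [0, 0, 0],
    [0, 0, 0],
    [0, 0, 0]
  ],
  "gripper": [0.3, 0.3, 0.3, 0.3, 0.3]
}}

```text
t: 31.7
eef_pos: [0.6179, -0.3151, -0.0]
tool_rot: [0.483, 0.518, 0.482, -0.516]
contact_force: [-0.3, 0.9, -1.0]
gripper_width: 0.503
```

Request:
{"method": "drive_tool", "body": {
  "slide": [
    [0, 0, -1],
    [0, 0, -2],
    [0, 0, -3],
    [0, 0, -3]
  ],
  "turn": [
    [0, 0, 0],
    [0, 0, 0],
    [0, 0, 0],
    [0, 0, 0]
  ],
  "gripper": [0.3, 0.3, 0.3, 0.3]
}}

```text
t: 32.1
eef_pos: [0.6179, -0.3151, -0.0031]
tool_rot: [0.483, 0.518, 0.482, -0.516]
contact_force: [-0.2, -1.0, -0.2]
gripper_width: 0.507
```

```bash
python3 - <<'E'
from h import *
st(); shot('wrist','w14.png')
E
```

```text
t 32.1 p [ 617.9 -315.1   -3.1] xdir [ 0.002  0.001 -1.   ] zyaw -94.0 w 0.507 F [-0.2 -1.  -0.2] q [ 0.45  0.72 -0.1   1.63  0.09  0.8  -1.33]
```

View pics/w14.png

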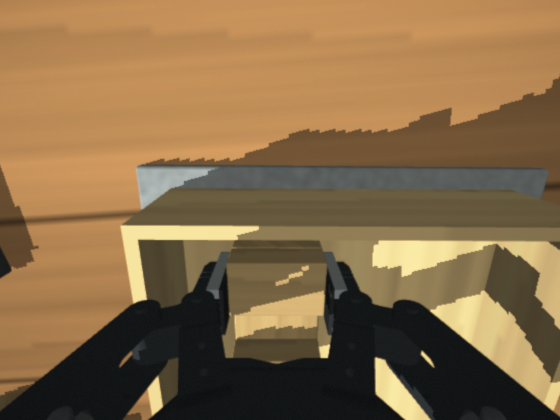

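Request:
{"method": "drive_tool", "body": {
  "slide": [
    [0, 0, 0],
    [0, 0, 0],
    [0, 0, 0],
    [0, 0, 0],
    [0, 0, 0],
    [0, 0, 0]
  ],
  "turn": [
    [0, 0, 0],
    [0, 0, 0],
    [0, 0, 0],
    [0, 0, 0],
    [0, 0, 0],
    [0, 0, 0]
  ],
  "gripper": [0.53, 0.57, 0.61, 0.64, 0.64, 0.64]
}}

```text
t: 32.75
eef_pos: [0.6179, -0.3151, -0.003]
tool_rot: [0.483, 0.518, 0.482, -0.516]
contact_force: [0.6, -0.9, 0.5]
gripper_width: 0.642
```

Request:
{"method": "drive_tool", "body": {
  "slide": [
    [0, 0, 10],
    [0, 0, 30],
    [0, 0, 60],
    [0, 0, 95],
    [0, 0, 130],
    [0, 0, 165],
    [0, 0, 190],
    [0, 0, 200],
    [0, 0, 200],
    [0, 0, 200]
  ],
  "turn": [
    [0, 0, 0],
    [0, 0, 0],
    [0, 0, 0],
    [0, 0, 0],
    [0, 0, 0],
    [0, 0, 0],
    [0, 0, 0],
    [0, 0, 0],
    [0, 0, 0],
    [0, 0, 0]
  ],
  "gripper": [0.64, 0.64, 0.64, 0.64, 0.64, 1, 1, 1, 1, 1]
}}

```text
t: 33.75
eef_pos: [0.6171, -0.3147, 0.1956]
tool_rot: [0.482, 0.518, 0.483, -0.516]
contact_force: [-0.3, 0.4, -1.0]
gripper_width: 0.999
```

```bash
python3 - <<'E'
from h import *
st(); shot('wrist','w15.png'); shot('scene','s15.png'); crop('s15','s15c',150,80,420,280,2.9)
E
```

```text
t 33.75 p [ 617.1 -314.7  195.6] xdir [ 0.     0.002 -1.   ] zyaw -94.0 w 0.999 F [-0.3  0.4 -1. ] q [ 0.46  0.51 -0.11  1.5   0.06  1.14 -1.3 ]
```

View pics/w15.png

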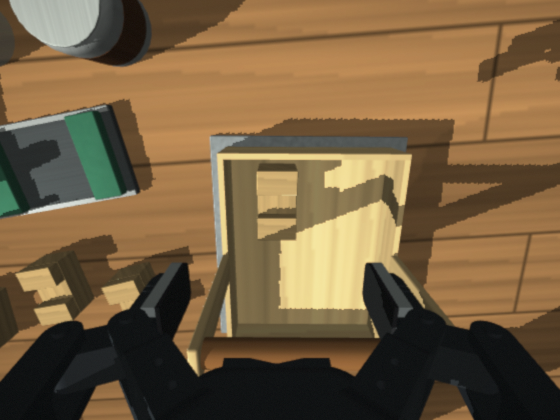

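View pics/s15c.png

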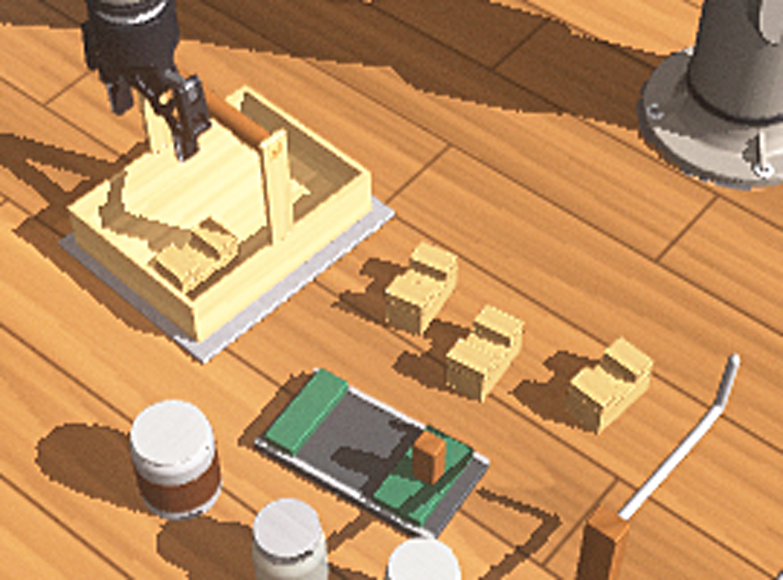

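```bash
python3 - <<'E'
from h import *
shot('top','t16.png'); crop('t16','t16c',220,220,370,310,5)
E
```

```text
(no output)
```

View pics/t16c.png

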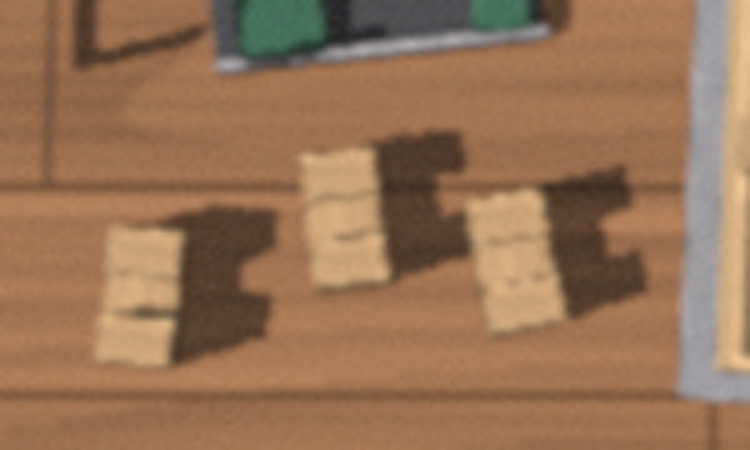

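```bash
cat >> h.py <<'E'
def quad(fn,pts,k,x0,y0,z):
    e=[ray(fn,x0+u/k,y0+v/k,z) for u,v in pts]; d=e[0]+e[1]-e[2]-e[3]
    print(fn,'centre',(np.mean(e,0)*1000).round(1),'L,W',[round(1000*np.linalg.norm(e[i]-e[(i+1)%4]),1) for i in (1,0)],'yaw',np.degrees(np.arctan2(d[1],d[0])).round(1))
E
python3 - <<'E'
from h import *
for q in(((107,229),(185,229),(173,366),(95,359)),((299,155),(375,149),(389,278),(313,288)),((466,202),(543,190),(566,317),(489,332))): quad('t16',q,5,220,220,.05)
need(484,-113,140,-82)
E
```

```text
t16 centre [440.4 109.6  50. ] L,W [np.float64(81.8), np.float64(47.2)] yaw -4.1
t16 centre [487.5 -13.   50. ] L,W [np.float64(78.5), np.float64(46.5)] yaw 6.1
t16 centre [ 461.8 -116.7   50. ] L,W [np.float64(77.2), np.float64(47.4)] yaw 9.3
t 33.9 p [ 616.9 -314.6  194.9] xdir [-0.001  0.002 -1.   ] zyaw -94.0 w 1.0 F [0.1 0.2 0.5] q [ 0.46  0.51 -0.11  1.5   0.06  1.14 -1.3 ]
slide [-132.9  201.6  -54.9] turn [-0.002 -0.001  0.209]
```

Request:
{"method": "drive_tool", "body": {
  "slide": [
    [0, 35, 10],
    [-5, 75, 10],
    [-15, 115, 0],
    [-35, 150, -15],
    [-65, 175, -30],
    [-95, 190, -45],
    [-118, 198, -55],
    [-130, 201, -65],
    [-130, 201, -70],
    [-130, 201, -70]
  ],
  "turn": [
    [0, 0, 0.02],
    [0, 0, 0.05],
    [0, 0, 0.08],
    [0, 0, 0.12],
    [0, 0, 0.16],
    [0, 0, 0.2],
    [0, 0, 0.23],
    [0, 0, 0.236],
    [0, 0, 0.236],
    [0, 0, 0.236]
  ],
  "gripper": [1, 1, 1, 1, 1, 1, 1, 1, 1, 1]
}}

```text
t: 34.9
eef_pos: [0.4867, -0.1138, 0.1241]
tool_rot: [0.539, 0.457, 0.541, -0.457]
contact_force: [1.2, -0.3, -0.3]
gripper_width: 1.001
```

```bash
python3 - <<'E'
from h import *
st(); shot('wrist','w17.png')
E
```

```text
t 34.9 p [ 486.7 -113.8  124.1] xdir [-0.003  0.002 -1.   ] zyaw -80.5 w 1.001 F [ 1.2 -0.3 -0.3] q [ 0.31  0.29 -0.24  2.02  0.09  0.85 -1.38]
```

View pics/w17.png

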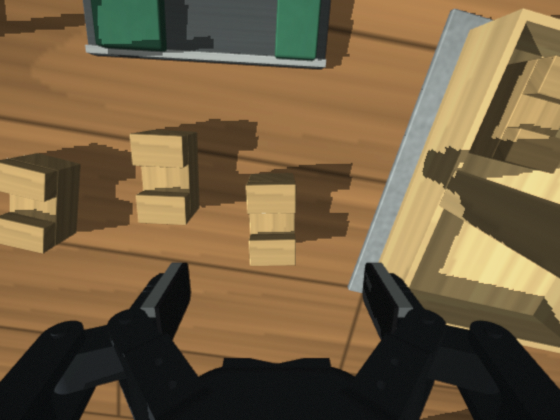

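```bash
python3 - <<'E'
from h import *
quad('w17',((247,185),(295,184),(295,265),(249,266)),1,0,0,.05)
E
```

```text
w17 centre [ 460.6 -114.5   50. ] L,W [np.float64(80.0), np.float64(42.2)] yaw 9.8
```

Request:
{"method": "drive_tool", "body": {
  "slide": [
    [0, 2, -25],
    [0, 2, -55],
    [0, 2, -85],
    [0, 2, -115],
    [0, 2, -138],
    [0, 2, -150],
    [0, 2, -154],
    [0, 2, -154]
  ],
  "turn": [
    [0, 0, 0],
    [0, 0, 0],
    [0, 0, 0],
    [0, 0, 0],
    [0, 0, 0],
    [0, 0, 0],
    [0, 0, 0],
    [0, 0, 0]
  ],
  "gripper": [1, 1, 1, 1, 1, 1, 1, 1]
}}

```text
t: 35.75
eef_pos: [0.4883, -0.112, -0.0292]
tool_rot: [0.539, 0.457, 0.541, -0.456]
contact_force: [-0.8, 0.3, 0.6]
gripper_width: 0.998
```

Request:
{"method": "drive_tool", "body": {
  "slide": [
    [0, 0, 0],
    [0, 0, 0],
    [0, 0, 0],
    [0, 0, 0],
    [0, 0, 0],
    [0, 0, 0],
    [0, 0, 0],
    [0, 0, 0]
  ],
  "turn": [
    [0, 0, 0],
    [0, 0, 0],
    [0, 0, 0],
    [0, 0, 0],
    [0, 0, 0],
    [0, 0, 0],
    [0, 0, 0],
    [0, 0, 0]
  ],
  "gripper": [0.8, 0.65, 0.55, 0.45, 0.3, 0.3, 0.3, 0.3],
  "squeeze": 60
}}

```text
t: 36.55
eef_pos: [0.4892, -0.1118, -0.0281]
tool_rot: [0.54, 0.458, 0.54, -0.456]
contact_force: [-1.0, 1.0, 6.7]
gripper_width: 0.508
```

Request:
{"method": "drive_tool", "body": {
  "slide": [
    [0, 0, 5],
    [0, 0, 20],
    [0, 0, 45],
    [0, 0, 80],
    [0, 0, 120],
    [0, 0, 160],
    [0, 0, 195],
    [0, 0, 220],
    [0, 0, 230],
    [0, 0, 230]
  ],
  "turn": [
    [0, 0, 0],
    [0, 0, 0],
    [0, 0, 0],
    [0, 0, 0],
    [0, 0, 0],
    [0, 0, 0],
    [0, 0, 0],
    [0, 0, 0],
    [0, 0, 0],
    [0, 0, 0]
  ],
  "gripper": [0.3, 0.3, 0.3, 0.3, 0.3, 0.3, 0.3, 0.3, 0.3, 0.3]
}}

```text
t: 37.55
eef_pos: [0.4897, -0.112, 0.203]
tool_rot: [0.54, 0.458, 0.539, -0.456]
contact_force: [-0.6, 0.3, -1.4]
gripper_width: 0.506
```

```bash
python3 - <<'E'
from h import *
need(611,-396,200,-94.2); shot('wrist','w18.png')
E
```

```text
t 37.55 p [ 489.7 -112.   203. ] xdir [ 0.003  0.002 -1.   ] zyaw -80.5 w 0.506 F [-0.6  0.3 -1.4] q [ 0.32  0.19 -0.25  1.94  0.05  1.02 -1.36]
slide [ 121.3 -284.    -3. ] turn [-0.001  0.003 -0.239]
```

View pics/w18.png

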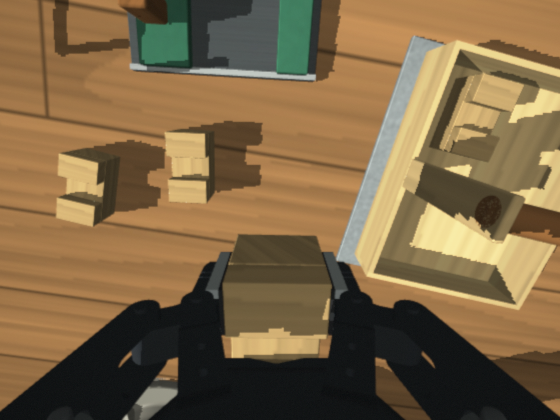

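Request:
{"method": "drive_tool", "body": {
  "slide": [
    [20, -5, 5],
    [50, -20, 8],
    [80, -45, 8],
    [105, -80, 8],
    [118, -120, 8],
    [123, -160, 8],
    [123, -200, 8],
    [123, -240, 8],
    [123, -270, 8],
    [123, -284, 8]
  ],
  "turn": [
    [0, 0, -0.02],
    [0, 0, -0.05],
    [0, 0, -0.08],
    [0, 0, -0.12],
    [0, 0, -0.16],
    [0, 0, -0.2],
    [0, 0, -0.23],
    [0, 0, -0.24],
    [0, 0, -0.24],
    [0, 0, -0.24]
  ],
  "gripper": [0.3, 0.3, 0.3, 0.3, 0.3, 0.3, 0.3, 0.3, 0.3, 0.3]
}}

```text
t: 38.6
eef_pos: [0.6093, -0.3995, 0.206]
tool_rot: [-0.479, -0.519, -0.482, 0.52]
contact_force: [0.2, 0.3, -1.8]
gripper_width: 0.507
```

```bash
python3 - <<'E'
from h import *
need(613,-397,-10,-94.2); shot('wrist','w19.png')
E
```

```text
t 38.6 p [ 609.3 -399.5  206. ] xdir [-0.004  0.002 -1.   ] zyaw -94.5 w 0.507 F [ 0.2  0.3 -1.8] q [ 0.55  0.56 -0.09  1.38  0.05  1.2  -1.19]
slide [   3.7    2.5 -216. ] turn [-0.002 -0.004  0.005]
```

View pics/w19.png

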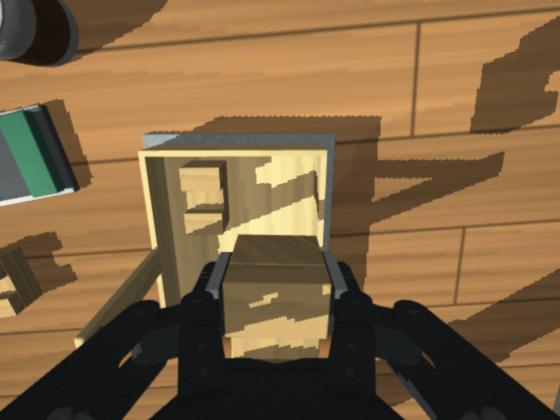

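Request:
{"method": "drive_tool", "body": {
  "slide": [
    [4, 2, -20],
    [4, 2, -50],
    [4, 2, -80],
    [4, 2, -110],
    [4, 2, -138],
    [4, 2, -163],
    [4, 2, -185],
    [4, 2, -201],
    [4, 2, -210],
    [4, 2, -214]
  ],
  "turn": [
    [0, 0, 0],
    [0, 0, 0],
    [0, 0, 0],
    [0, 0, 0],
    [0, 0, 0],
    [0, 0, 0],
    [0, 0, 0],
    [0, 0, 0],
    [0, 0, 0],
    [0, 0, 0]
  ],
  "gripper": [0.3, 0.3, 0.3, 0.3, 0.3, 0.3, 0.3, 0.3, 0.3, 0.3]
}}

```text
t: 39.65
eef_pos: [0.6132, -0.3973, -0.0087]
tool_rot: [-0.479, -0.519, -0.482, 0.52]
contact_force: [0.3, -0.1, -0.3]
gripper_width: 0.509
```

Request:
{"method": "drive_tool", "body": {
  "slide": [
    [0, 0, -1],
    [0, 0, -2],
    [0, 0, -3],
    [0, 0, -4],
    [0, 0, -5],
    [0, 0, -5]
  ],
  "turn": [
    [0, 0, 0],
    [0, 0, 0],
    [0, 0, 0],
    [0, 0, 0],
    [0, 0, 0],
    [0, 0, 0]
  ],
  "gripper": [0.3, 0.3, 0.3, 0.3, 0.3, 0.3]
}}

```text
t: 40.25
eef_pos: [0.6131, -0.3973, -0.0136]
tool_rot: [-0.478, -0.519, -0.482, 0.52]
contact_force: [-0.7, -0.8, -0.8]
gripper_width: 0.511
```

Request:
{"method": "drive_tool", "body": {
  "slide": [
    [0, 0, -1],
    [0, 0, -2],
    [0, 0, -2],
    [0, 0, -2]
  ],
  "turn": [
    [0, 0, 0],
    [0, 0, 0],
    [0, 0, 0],
    [0, 0, 0]
  ],
  "gripper": [0.3, 0.3, 0.3, 0.3]
}}

```text
t: 40.65
eef_pos: [0.6133, -0.3974, -0.014]
tool_rot: [-0.479, -0.519, -0.482, 0.52]
contact_force: [-3.3, 2.6, 9.2]
gripper_width: 0.508
```

Request:
{"method": "drive_tool", "body": {
  "slide": [
    [0, 0, 0],
    [0, 0, 0],
    [0, 0, 0],
    [0, 0, 0],
    [0, 0, 0],
    [0, 0, 0]
  ],
  "turn": [
    [0, 0, 0],
    [0, 0, 0],
    [0, 0, 0],
    [0, 0, 0],
    [0, 0, 0],
    [0, 0, 0]
  ],
  "gripper": [0.53, 0.57, 0.61, 0.64, 0.64, 0.64]
}}

```text
t: 41.25
eef_pos: [0.6132, -0.3974, -0.0142]
tool_rot: [-0.478, -0.519, -0.482, 0.52]
contact_force: [0.6, -0.3, 0.2]
gripper_width: 0.643
```

Request:
{"method": "drive_tool", "body": {
  "slide": [
    [0, 0, 10],
    [0, 0, 30],
    [0, 0, 60],
    [0, 0, 95],
    [0, 0, 130],
    [0, 0, 165],
    [0, 0, 195],
    [0, 0, 220],
    [0, 0, 225],
    [0, 0, 225]
  ],
  "turn": [
    [0, 0, 0],
    [0, 0, 0],
    [0, 0, 0],
    [0, 0, 0],
    [0, 0, 0],
    [0, 0, 0],
    [0, 0, 0],
    [0, 0, 0],
    [0, 0, 0],
    [0, 0, 0]
  ],
  "gripper": [0.64, 0.64, 0.64, 0.64, 0.64, 1, 1, 1, 1, 1]
}}

```text
t: 42.25
eef_pos: [0.6136, -0.3976, 0.2122]
tool_rot: [-0.479, -0.519, -0.481, 0.519]
contact_force: [-1.1, 0.0, -0.6]
gripper_width: 0.998
```

```bash
python3 - <<'E'
from h import *
st(); shot('wrist','w20.png'); shot('top','t20.png'); crop('t20','t20c',220,220,370,310,5)
E
```

```text
t 42.25 p [ 613.6 -397.6  212.2] xdir [-0.002  0.001 -1.   ] zyaw -94.5 w 0.998 F [-1.1  0.  -0.6] q [ 0.55  0.56 -0.09  1.37  0.05  1.22 -1.2 ]
```

View pics/w20.png

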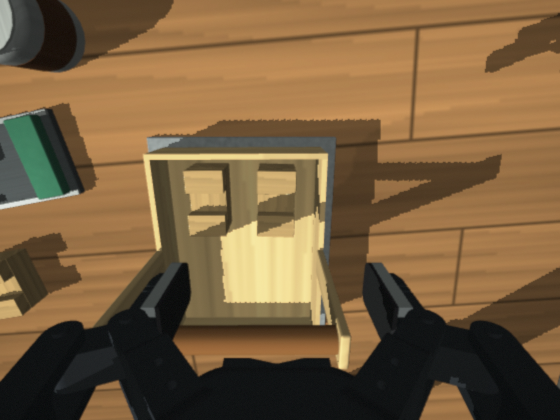

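View pics/t20c.png

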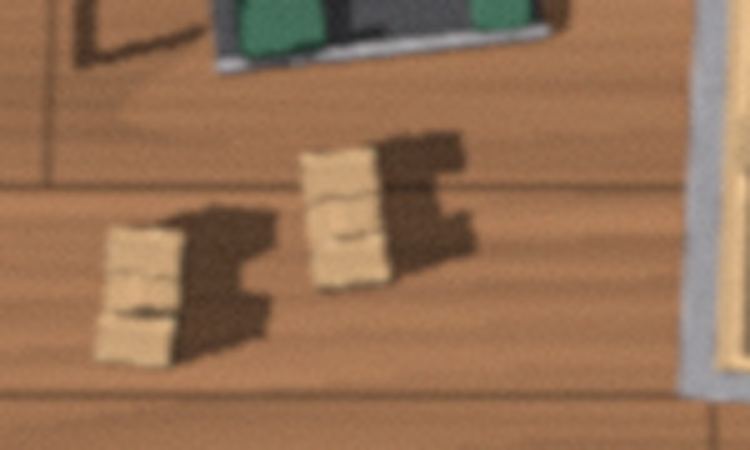

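Request:
{"method": "drive_tool", "body": {
  "slide": [
    [0, 35, 10],
    [0, 75, 10],
    [-5, 115, 10],
    [-10, 155, 10],
    [-20, 195, 10],
    [-35, 230, 0],
    [-50, 265, -10],
    [-70, 300, -20],
    [-90, 330, -30],
    [-110, 355, -40]
  ],
  "turn": [
    [0, 0, 0.13],
    [0, 0, 0.26],
    [0, 0, 0.39],
    [0, 0, 0.52],
    [0, 0, 0.65],
    [0, 0, 0.78],
    [0, 0, 0.91],
    [0, 0, 1.04],
    [0, 0, 1.17],
    [0, 0, 1.3]
  ],
  "gripper": [1, 1, 1, 1, 1, 1, 1, 1, 1, 1]
}}

```text
t: 43.35
eef_pos: [0.5003, -0.0399, 0.1676]
tool_rot: [0.694, 0.118, 0.699, -0.122]
contact_force: [0.2, -0.1, 0.1]
gripper_width: 1.002
```

```bash
python3 - <<'E'
from h import *
need(463,-16,120,96.3)
E
```

```text
t 43.35 p [500.3 -39.9 167.6] xdir [-0.008 -0.004 -1.   ] zyaw -19.6 w 1.002 F [ 0.2 -0.1  0.1] q [ 0.37  0.26 -0.49  1.96  0.15  0.96 -0.53]
slide [-37.3  23.9 -47.6] turn [ 0.01  -0.     2.023]
```

Request:
{"method": "drive_tool", "body": {
  "slide": [
    [-3, 2, 0],
    [-7, 5, -5],
    [-11, 7, -10],
    [-15, 9, -15],
    [-19, 12, -20],
    [-23, 14, -25],
    [-27, 17, -30],
    [-30, 19, -35],
    [-33, 21, -40],
    [-35, 23, -45]
  ],
  "turn": [
    [0, 0, 0.13],
    [0, 0, 0.26],
    [0, 0, 0.39],
    [0, 0, 0.52],
    [0, 0, 0.66],
    [0, 0, 0.8],
    [0, 0, 0.94],
    [0, 0, 1.08],
    [0, 0, 1.22],
    [0, 0, 1.36]
  ],
  "gripper": [1, 1, 1, 1, 1, 1, 1, 1, 1, 1]
}}

```text
t: 44.35
eef_pos: [0.4637, -0.0168, 0.1211]
tool_rot: [0.615, -0.349, 0.618, 0.344]
contact_force: [-0.1, 0.6, 0.2]
gripper_width: 1.0
```

```bash
python3 - <<'E'
from h import *
need(463,-16,120,96.3)
E
```

```text
t 44.35 p [463.7 -16.8 121.1] xdir [-0.    -0.008 -1.   ] zyaw 58.7 w 1.0 F [-0.1  0.6  0.2] q [ 0.53  0.3  -0.74  2.08  0.28  0.86  0.66]
slide [-0.7  0.8 -1.1] turn [0.007 0.002 0.656]
```

Request:
{"method": "drive_tool", "body": {
  "slide": [
    [0, 0, 0],
    [0, 0, 0],
    [0, 0, 0],
    [0, 0, 0],
    [0, 0, 0],
    [0, 0, 0],
    [0, 0, 0]
  ],
  "turn": [
    [0, 0, 0.13],
    [0, 0, 0.26],
    [0.01, 0, 0.39],
    [0.01, 0, 0.52],
    [0.01, 0, 0.65],
    [0.01, 0, 0.65],
    [0.01, 0, 0.65]
  ],
  "gripper": [1, 1, 1, 1, 1, 1, 1]
}}

```text
t: 45.05
eef_pos: [0.4629, -0.0169, 0.1203]
tool_rot: [0.475, -0.523, 0.473, 0.525]
contact_force: [-0.6, 2.1, -0.7]
gripper_width: 1.0
```

```bash
python3 - <<'E'
from h import *
need(463,-16,-30,96.3); shot('wrist','w21.png')
E
```

```text
t 45.05 p [462.9 -16.9 120.3] xdir [-0.     0.004 -1.   ] zyaw 95.7 w 1.0 F [-0.6  2.1 -0.7] q [ 0.65  0.34 -0.87  2.07  0.34  0.87  1.26]
slide [ 1.000e-01  9.000e-01 -1.503e+02] turn [-0.004 -0.     0.01 ]
```

View pics/w21.png

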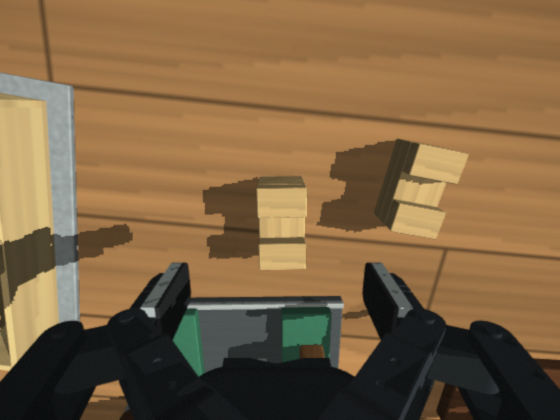

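```bash
python3 - <<'E'
from h import *
quad('w21',((260,269),(306,268),(306,187),(257,188)),1,0,0,.05)
quad('w21',((389,230),(437,238),(468,156),(418,141)),1,0,0,.05)
E
```

```text
w21 centre [486.2 -10.   50. ] L,W [np.float64(79.2), np.float64(43.7)] yaw 7.0
w21 centre [439.5 112.8  50. ] L,W [np.float64(76.4), np.float64(45.8)] yaw -4.8
```

Request:
{"method": "drive_tool", "body": {
  "slide": [
    [0, 2, -25],
    [0, 2, -55],
    [0, 2, -85],
    [0, 2, -115],
    [0, 2, -135],
    [0, 2, -146],
    [0, 2, -150],
    [0, 2, -150]
  ],
  "turn": [
    [0, 0, 0.01],
    [0, 0, 0.01],
    [0, 0, 0.01],
    [0, 0, 0.01],
    [0, 0, 0.01],
    [0, 0, 0.01],
    [0, 0, 0.01],
    [0, 0, 0.01]
  ],
  "gripper": [1, 1, 1, 1, 1, 1, 1, 1]
}}

```text
t: 45.9
eef_pos: [0.4632, -0.0147, -0.0294]
tool_rot: [0.473, -0.526, 0.471, 0.528]
contact_force: [-0.3, 0.3, -0.1]
gripper_width: 1.003
```

Request:
{"method": "drive_tool", "body": {
  "slide": [
    [0, 0, 0],
    [0, 0, 0],
    [0, 0, 0],
    [0, 0, 0],
    [0, 0, 0],
    [0, 0, 0],
    [0, 0, 0],
    [0, 0, 0]
  ],
  "turn": [
    [0, 0, 0],
    [0, 0, 0],
    [0, 0, 0],
    [0, 0, 0],
    [0, 0, 0],
    [0, 0, 0],
    [0, 0, 0],
    [0, 0, 0]
  ],
  "gripper": [0.8, 0.65, 0.55, 0.45, 0.3, 0.3, 0.3, 0.3],
  "squeeze": 60
}}

```text
t: 46.7
eef_pos: [0.4639, -0.0145, -0.0284]
tool_rot: [0.473, -0.526, 0.47, 0.527]
contact_force: [-2.1, 1.0, 8.3]
gripper_width: 0.508
```

Request:
{"method": "drive_tool", "body": {
  "slide": [
    [0, 0, 5],
    [0, 0, 20],
    [0, 0, 45],
    [0, 0, 80],
    [0, 0, 120],
    [0, 0, 160],
    [0, 0, 195],
    [0, 0, 220],
    [0, 0, 235],
    [0, 0, 235]
  ],
  "turn": [
    [0, 0, 0],
    [0, 0, 0],
    [0, 0, 0],
    [0, 0, 0],
    [0, 0, 0],
    [0, 0, 0],
    [0, 0, 0],
    [0, 0, 0],
    [0, 0, 0],
    [0, 0, 0]
  ],
  "gripper": [0.3, 0.3, 0.3, 0.3, 0.3, 0.3, 0.3, 0.3, 0.3, 0.3]
}}

```text
t: 47.7
eef_pos: [0.4649, -0.0146, 0.2082]
tool_rot: [-0.474, 0.527, -0.47, -0.526]
contact_force: [-0.5, -0.3, -1.9]
gripper_width: 0.509
```

```bash
python3 - <<'E'
from h import *
need(421,-384,205,85.8); shot('wrist','w22.png')
E
```

```text
t 47.7 p [464.9 -14.6 208.2] xdir [ 0.005  0.002 -1.   ] zyaw 96.3 w 0.509 F [-0.5 -0.3 -1.9] q [ 0.75  0.22 -0.95  1.97  0.2   1.04  1.39]
slide [ -43.9 -369.4   -3.2] turn [-0.002  0.005 -0.183]
```

View pics/w22.png

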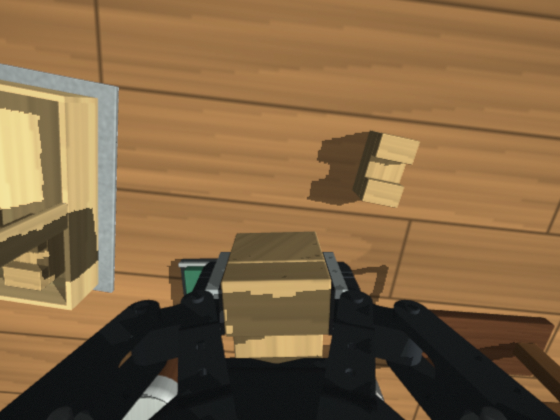

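Request:
{"method": "drive_tool", "body": {
  "slide": [
    [-5, -15, 3],
    [-14, -40, 5],
    [-22, -75, 8],
    [-30, -115, 8],
    [-36, -155, 8],
    [-41, -195, 8],
    [-41, -235, 8],
    [-41, -275, 8],
    [-41, -315, 8],
    [-41, -345, 8]
  ],
  "turn": [
    [0, 0, -0.02],
    [0, 0, -0.04],
    [0, 0, -0.06],
    [0, 0, -0.09],
    [0, 0, -0.12],
    [0, 0, -0.15],
    [0, 0, -0.18],
    [0, 0, -0.18],
    [0, 0, -0.18],
    [0, 0, -0.18]
  ],
  "gripper": [0.3, 0.3, 0.3, 0.3, 0.3, 0.3, 0.3, 0.3, 0.3, 0.3]
}}

```text
t: 48.75
eef_pos: [0.4211, -0.362, 0.2119]
tool_rot: [0.519, -0.48, 0.517, 0.483]
contact_force: [0.5, 0.5, -0.8]
gripper_width: 0.508
```

```bash
python3 - <<'E'
from h import *
need(423,-383,0,85.8)
E
```

```text
t 48.75 p [ 421.1 -362.   211.9] xdir [-0.001  0.004 -1.   ] zyaw 85.9 w 0.508 F [ 0.5  0.5 -0.8] q [ 1.16  0.34 -0.7   1.78  0.24  1.11  1.88]
slide [   1.9  -21.  -211.9] turn [-0.004 -0.001 -0.001]
```

Request:
{"method": "drive_tool", "body": {
  "slide": [
    [1, -12, 0],
    [2, -21, 0],
    [2, -21, 0],
    [2, -21, 0]
  ],
  "turn": [
    [0, 0, 0],
    [0, 0, 0],
    [0, 0, 0],
    [0, 0, 0]
  ],
  "gripper": [0.3, 0.3, 0.3, 0.3]
}}

```text
t: 49.15
eef_pos: [0.4236, -0.3811, 0.2115]
tool_rot: [0.518, -0.481, 0.516, 0.484]
contact_force: [-1.0, 0.9, -0.9]
gripper_width: 0.509
```

```bash
python3 - <<'E'
from h import *
st(); shot('wrist','w23.png')
E
```

```text
t 49.15 p [ 423.6 -381.1  211.5] xdir [-0.001  0.005 -1.   ] zyaw 86.0 w 0.509 F [-1.   0.9 -0.9] q [ 1.17  0.37 -0.69  1.75  0.25  1.12  1.9 ]
```

View pics/w23.png

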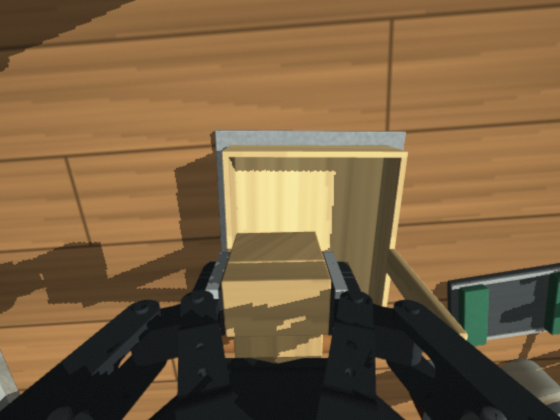

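Request:
{"method": "drive_tool", "body": {
  "slide": [
    [0, -1, -20],
    [0, -1, -50],
    [0, -1, -80],
    [0, -1, -110],
    [0, -1, -140],
    [0, -1, -167],
    [0, -1, -190],
    [0, -1, -208],
    [0, -1, -217],
    [0, -1, -221]
  ],
  "turn": [
    [0, 0, 0],
    [0, 0, 0],
    [0, 0, 0],
    [0, 0, 0],
    [0, 0, 0],
    [0, 0, 0],
    [0, 0, 0],
    [0, 0, 0],
    [0, 0, 0],
    [0, 0, 0]
  ],
  "gripper": [0.3, 0.3, 0.3, 0.3, 0.3, 0.3, 0.3, 0.3, 0.3, 0.3]
}}

```text
t: 50.2
eef_pos: [0.4239, -0.3811, -0.0094]
tool_rot: [0.518, -0.481, 0.516, 0.484]
contact_force: [-0.1, -0.8, -1.2]
gripper_width: 0.513
```

Request:
{"method": "drive_tool", "body": {
  "slide": [
    [0, 0, -1],
    [0, 0, -2],
    [0, 0, -3],
    [0, 0, -4],
    [0, 0, -5],
    [0, 0, -5]
  ],
  "turn": [
    [0, 0, 0],
    [0, 0, 0],
    [0, 0, 0],
    [0, 0, 0],
    [0, 0, 0],
    [0, 0, 0]
  ],
  "gripper": [0.3, 0.3, 0.3, 0.3, 0.3, 0.3]
}}

```text
t: 50.8
eef_pos: [0.4239, -0.3813, -0.0142]
tool_rot: [0.518, -0.481, 0.516, 0.484]
contact_force: [-0.4, -0.0, -0.7]
gripper_width: 0.506
```

Request:
{"method": "drive_tool", "body": {
  "slide": [
    [0, 0, -1],
    [0, 0, -1],
    [0, 0, -1]
  ],
  "turn": [
    [0, 0, 0],
    [0, 0, 0],
    [0, 0, 0]
  ],
  "gripper": [0.3, 0.3, 0.3]
}}

```text
t: 51.1
eef_pos: [0.4238, -0.3814, -0.0144]
tool_rot: [0.518, -0.481, 0.516, 0.484]
contact_force: [-4.6, 1.5, 8.4]
gripper_width: 0.509
```

Request:
{"method": "drive_tool", "body": {
  "slide": [
    [0, 0, 0],
    [0, 0, 0],
    [0, 0, 0],
    [0, 0, 0],
    [0, 0, 0],
    [0, 0, 0]
  ],
  "turn": [
    [0, 0, 0],
    [0, 0, 0],
    [0, 0, 0],
    [0, 0, 0],
    [0, 0, 0],
    [0, 0, 0]
  ],
  "gripper": [0.53, 0.57, 0.61, 0.64, 0.64, 0.64]
}}

```text
t: 51.7
eef_pos: [0.4238, -0.3813, -0.0145]
tool_rot: [0.518, -0.481, 0.516, 0.484]
contact_force: [-0.3, 0.1, 0.0]
gripper_width: 0.642
```

Request:
{"method": "drive_tool", "body": {
  "slide": [
    [0, 0, 10],
    [0, 0, 30],
    [0, 0, 60],
    [0, 0, 95],
    [0, 0, 130],
    [0, 0, 165],
    [0, 0, 195],
    [0, 0, 220],
    [0, 0, 225],
    [0, 0, 225]
  ],
  "turn": [
    [0, 0, 0],
    [0, 0, 0],
    [0, 0, 0],
    [0, 0, 0],
    [0, 0, 0],
    [0, 0, 0],
    [0, 0, 0],
    [0, 0, 0],
    [0, 0, 0],
    [0, 0, 0]
  ],
  "gripper": [0.64, 0.64, 0.64, 0.64, 0.64, 1, 1, 1, 1, 1]
}}

```text
t: 52.7
eef_pos: [0.4241, -0.3815, 0.2115]
tool_rot: [0.518, -0.482, 0.516, 0.483]
contact_force: [-0.5, 0.3, 0.4]
gripper_width: 0.996
```

```bash
python3 - <<'E'
from h import *
st(); shot('wrist','w24.png'); shot('top','t24.png'); crop('t24','t24c',220,220,370,310,5)
E
```

```text
t 52.7 p [ 424.1 -381.5  211.5] xdir [-0.     0.003 -1.   ] zyaw 86.1 w 0.996 F [-0.5  0.3  0.4] q [ 1.17  0.37 -0.69  1.75  0.25  1.12  1.9 ]
```

View pics/w24.png

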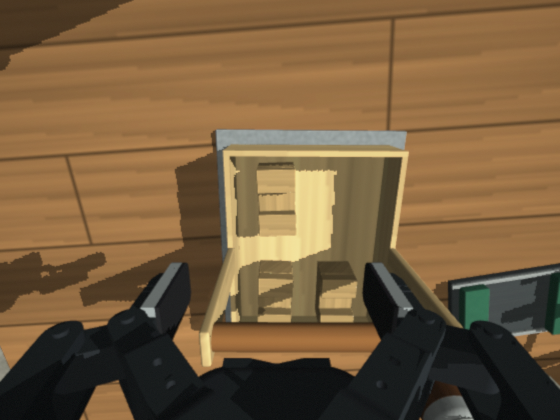

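View pics/t24c.png

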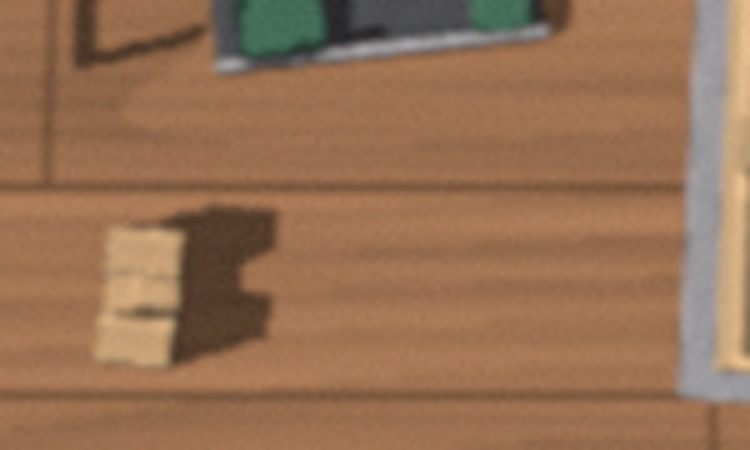

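Request:
{"method": "drive_tool", "body": {
  "slide": [
    [5, 30, 5],
    [12, 75, 5],
    [20, 120, 5],
    [30, 165, 5],
    [38, 210, 5],
    [44, 255, 0],
    [48, 300, -10],
    [48, 345, -25],
    [45, 385, -40],
    [40, 420, -55]
  ],
  "turn": [
    [0, 0, 0],
    [0, 0, 0],
    [0, 0, 0],
    [0, 0, 0],
    [0, 0, 0],
    [0, 0, 0],
    [0, 0, 0],
    [0, 0, 0],
    [0, 0, 0],
    [0, 0, 0]
  ],
  "gripper": [1, 1, 1, 1, 1, 1, 1, 1, 1, 1]
}}

```text
t: 53.8
eef_pos: [0.4618, 0.0413, 0.1528]
tool_rot: [0.517, -0.48, 0.516, 0.486]
contact_force: [0.4, -0.0, 0.1]
gripper_width: 1.002
```

```bash
python3 - <<'E'
from h import *
need(428,112,110,85.6)
E
```

```text
t 53.8 p [461.8  41.3 152.8] xdir [-0.005  0.006 -1.   ] zyaw 86.1 w 1.002 F [ 0.4 -0.   0.1] q [ 0.56  0.29 -0.9   2.04  0.28  0.94  1.02]
slide [-33.8  70.7 -42.8] turn [-0.006 -0.004 -0.009]
```

Request:
{"method": "drive_tool", "body": {
  "slide": [
    [-8, 18, -10],
    [-17, 38, -22],
    [-26, 55, -32],
    [-32, 66, -40],
    [-34, 71, -43],
    [-34, 71, -43],
    [-34, 71, -43]
  ],
  "turn": [
    [0, 0, 0],
    [0, 0, -0.01],
    [0, 0, -0.01],
    [0, 0, -0.01],
    [0, 0, -0.01],
    [0, 0, -0.01],
    [0, 0, -0.01]
  ],
  "gripper": [1, 1, 1, 1, 1, 1, 1]
}}

```text
t: 54.5
eef_pos: [0.4279, 0.1117, 0.1097]
tool_rot: [0.519, -0.477, 0.519, 0.483]
contact_force: [0.2, -0.4, -0.3]
gripper_width: 1.0
```

```bash
python3 - <<'E'
from h import *
st(); shot('wrist','w25.png')
E
```

```text
t 54.5 p [427.9 111.7 109.7] xdir [-0.005  0.006 -1.   ] zyaw 85.5 w 1.0 F [ 0.2 -0.4 -0.3] q [ 0.39  0.33 -0.9   2.12  0.34  0.84  0.78]
```

View pics/w25.png

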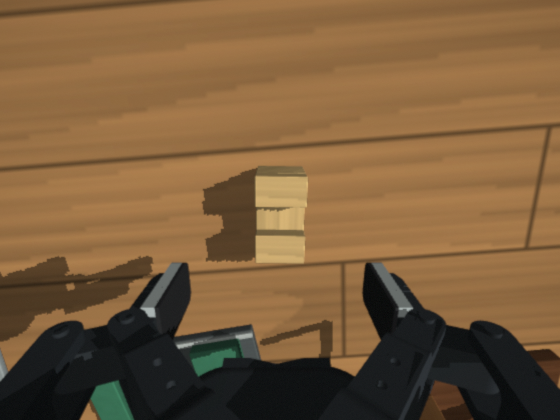

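```bash
python3 - <<'E'
from h import *
quad('w25',((256,262),(304,262),(307,177),(256,176)),1,0,0,.05)
E
```

```text
w25 centre [439.4 113.6  50. ] L,W [np.float64(78.0), np.float64(43.3)] yaw -5.2
```

Request:
{"method": "drive_tool", "body": {
  "slide": [
    [0, 2, -25],
    [0, 2, -55],
    [0, 2, -85],
    [0, 2, -112],
    [0, 2, -128],
    [0, 2, -137],
    [0, 2, -140],
    [0, 2, -140]
  ],
  "turn": [
    [-0.006, -0.005, 0],
    [-0.006, -0.005, 0],
    [-0.006, -0.005, 0],
    [-0.006, -0.005, 0],
    [-0.006, -0.005, 0],
    [-0.006, -0.005, 0],
    [-0.006, -0.005, 0],
    [-0.006, -0.005, 0]
  ],
  "gripper": [1, 1, 1, 1, 1, 1, 1, 1]
}}

```text
t: 55.35
eef_pos: [0.4287, 0.1135, -0.0299]
tool_rot: [0.52, -0.48, 0.519, 0.48]
contact_force: [0.9, 0.2, 0.1]
gripper_width: 1.001
```

Request:
{"method": "drive_tool", "body": {
  "slide": [
    [0, 0, 0],
    [0, 0, 0],
    [0, 0, 0],
    [0, 0, 0],
    [0, 0, 0],
    [0, 0, 0],
    [0, 0, 0],
    [0, 0, 0]
  ],
  "turn": [
    [0, 0, 0],
    [0, 0, 0],
    [0, 0, 0],
    [0, 0, 0],
    [0, 0, 0],
    [0, 0, 0],
    [0, 0, 0],
    [0, 0, 0]
  ],
  "gripper": [0.8, 0.65, 0.55, 0.45, 0.3, 0.3, 0.3, 0.3],
  "squeeze": 60
}}

```text
t: 56.15
eef_pos: [0.4293, 0.1138, -0.0291]
tool_rot: [0.52, -0.48, 0.519, 0.479]
contact_force: [-0.9, -0.5, 7.1]
gripper_width: 0.505
```

Request:
{"method": "drive_tool", "body": {
  "slide": [
    [0, 0, 5],
    [0, 0, 20],
    [2, 0, 45],
    [5, 0, 80],
    [10, 0, 120],
    [15, 0, 160],
    [20, 0, 195],
    [20, 0, 220],
    [20, 0, 235],
    [20, 0, 235]
  ],
  "turn": [
    [0, 0, 0],
    [0, 0, 0],
    [0, 0, 0],
    [0, 0, 0],
    [0, 0, 0],
    [0, 0, 0],
    [0, 0, 0],
    [0, 0, 0],
    [0, 0, 0],
    [0, 0, 0]
  ],
  "gripper": [0.3, 0.3, 0.3, 0.3, 0.3, 0.3, 0.3, 0.3, 0.3, 0.3]
}}

```text
t: 57.15
eef_pos: [0.4502, 0.114, 0.2074]
tool_rot: [0.521, -0.481, 0.518, 0.478]
contact_force: [0.5, -0.3, -1.2]
gripper_width: 0.503
```

```bash
python3 - <<'E'
from h import *
st(); shot('wrist','w26.png')
E
```

```text
t 57.15 p [450.2 114.  207.4] xdir [ 0.006  0.    -1.   ] zyaw 85.5 w 0.503 F [ 0.5 -0.3 -1.2] q [ 0.48  0.22 -0.97  1.98  0.21  1.04  0.91]
```

View pics/w26.png

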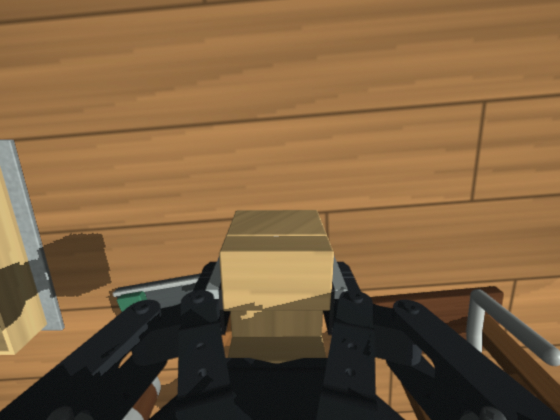

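Request:
{"method": "drive_tool", "body": {
  "slide": [
    [5, -20, 5],
    [8, -55, 8],
    [10, -95, 8],
    [8, -135, 8],
    [4, -175, 8],
    [0, -215, 8],
    [-5, -255, 8],
    [-8, -295, 8],
    [-11, -335, 8],
    [-11, -370, 8]
  ],
  "turn": [
    [0, 0, 0],
    [0, 0, 0],
    [0, 0, 0],
    [0, 0, 0],
    [0, 0, 0],
    [0, 0, 0],
    [0, 0, 0],
    [0, 0, 0],
    [0, 0, 0],
    [0, 0, 0]
  ],
  "gripper": [0.3, 0.3, 0.3, 0.3, 0.3, 0.3, 0.3, 0.3, 0.3, 0.3]
}}

```text
t: 58.2
eef_pos: [0.4361, -0.2582, 0.2116]
tool_rot: [0.52, -0.479, 0.52, 0.48]
contact_force: [0.1, 0.4, -0.5]
gripper_width: 0.507
```

```bash
python3 - <<'E'
from h import *
need(439,-305,212,85.8)
E
```

```text
t 58.2 p [ 436.1 -258.2  211.6] xdir [-0.     0.001 -1.   ] zyaw 85.4 w 0.507 F [ 0.1  0.4 -0.5] q [ 1.04  0.26 -0.73  1.89  0.19  1.07  1.72]
slide [  2.9 -46.8   0.4] turn [-0.001 -0.     0.007]
```

Request:
{"method": "drive_tool", "body": {
  "slide": [
    [1, -20, 0],
    [3, -40, 0],
    [3, -47, 0],
    [3, -47, 0],
    [3, -47, 0]
  ],
  "turn": [
    [0, 0, 0],
    [0, 0, 0.01],
    [0, 0, 0.01],
    [0, 0, 0.01],
    [0, 0, 0.01]
  ],
  "gripper": [0.3, 0.3, 0.3, 0.3, 0.3]
}}

```text
t: 58.7
eef_pos: [0.4391, -0.3034, 0.2111]
tool_rot: [0.517, -0.482, 0.517, 0.483]
contact_force: [1.0, 0.3, -1.5]
gripper_width: 0.5
```

```bash
python3 - <<'E'
from h import *
st(); shot('wrist','w27.png')
E
```

```text
t 58.7 p [ 439.1 -303.4  211.1] xdir [-0.001  0.003 -1.   ] zyaw 86.1 w 0.5 F [ 1.   0.3 -1.5] q [ 1.07  0.3  -0.71  1.83  0.22  1.09  1.79]
```

View pics/w27.png

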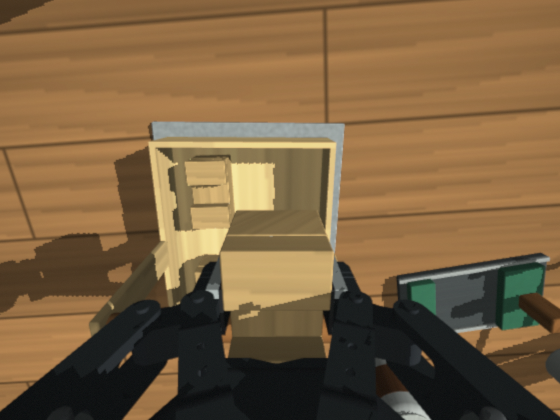

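Request:
{"method": "drive_tool", "body": {
  "slide": [
    [0, 0, -20],
    [0, 0, -50],
    [0, 0, -80],
    [0, 0, -110],
    [0, 0, -140],
    [0, 0, -167],
    [0, 0, -190],
    [0, 0, -208],
    [0, 0, -217],
    [0, 0, -221]
  ],
  "turn": [
    [0, 0, 0],
    [0, 0, 0],
    [0, 0, 0],
    [0, 0, 0],
    [0, 0, 0],
    [0, 0, 0],
    [0, 0, 0],
    [0, 0, 0],
    [0, 0, 0],
    [0, 0, 0]
  ],
  "gripper": [0.3, 0.3, 0.3, 0.3, 0.3, 0.3, 0.3, 0.3, 0.3, 0.3]
}}

```text
t: 59.75
eef_pos: [0.4393, -0.3024, -0.01]
tool_rot: [0.517, -0.482, 0.516, 0.484]
contact_force: [0.3, -0.3, -1.0]
gripper_width: 0.508
```

Request:
{"method": "drive_tool", "body": {
  "slide": [
    [0, 0, -1],
    [0, 0, -2],
    [0, 0, -3],
    [0, 0, -4],
    [0, 0, -5],
    [0, 0, -6],
    [0, 0, -6]
  ],
  "turn": [
    [0, 0, 0],
    [0, 0, 0],
    [0, 0, 0],
    [0, 0, 0],
    [0, 0, 0],
    [0, 0, 0],
    [0, 0, 0]
  ],
  "gripper": [0.3, 0.3, 0.3, 0.3, 0.3, 0.3, 0.3]
}}

```text
t: 60.45
eef_pos: [0.4394, -0.3027, -0.015]
tool_rot: [0.517, -0.482, 0.517, 0.484]
contact_force: [-4.2, 1.8, 10.5]
gripper_width: 0.506
```

Seated. Release, rise, check.

Request:
{"method": "drive_tool", "body": {
  "slide": [
    [0, 0, 0],
    [0, 0, 0],
    [0, 0, 0],
    [0, 0, 0],
    [0, 0, 0],
    [0, 0, 0]
  ],
  "turn": [
    [0, 0, 0],
    [0, 0, 0],
    [0, 0, 0],
    [0, 0, 0],
    [0, 0, 0],
    [0, 0, 0]
  ],
  "gripper": [0.53, 0.57, 0.61, 0.64, 0.64, 0.64]
}}

```text
t: 61.05
eef_pos: [0.4393, -0.3026, -0.0151]
tool_rot: [0.517, -0.482, 0.517, 0.484]
contact_force: [0.9, -0.2, -0.2]
gripper_width: 0.638
```

Request:
{"method": "drive_tool", "body": {
  "slide": [
    [0, 0, 10],
    [0, 0, 30],
    [0, 0, 60],
    [0, 0, 95],
    [0, 0, 130],
    [0, 0, 165],
    [0, 0, 195],
    [0, 0, 220],
    [0, 0, 225],
    [0, 0, 225]
  ],
  "turn": [
    [0, 0, 0],
    [0, 0, 0],
    [0, 0, 0],
    [0, 0, 0],
    [0, 0, 0],
    [0, 0, 0],
    [0, 0, 0],
    [0, 0, 0],
    [0, 0, 0],
    [0, 0, 0]
  ],
  "gripper": [0.64, 0.64, 0.64, 0.64, 0.64, 1, 1, 1, 1, 1]
}}

```text
t: 62.05
eef_pos: [0.4397, -0.3028, 0.2109]
tool_rot: [0.517, -0.483, 0.517, 0.483]
contact_force: [1.1, 0.1, -1.2]
gripper_width: 0.998
```

```bash
python3 - <<'E'
from h import *
need(640,36,200,6); shot('wrist','w28.png')
E
```

```text
t 62.05 p [ 439.7 -302.8  210.9] xdir [-0.  0. -1.] zyaw 86.1 w 0.998 F [ 1.1  0.1 -1.2] q [ 1.08  0.31 -0.71  1.83  0.22  1.09  1.79]
slide [200.3 338.8 -10.9] turn [-0.     0.    -1.399]
```

View pics/w28.png

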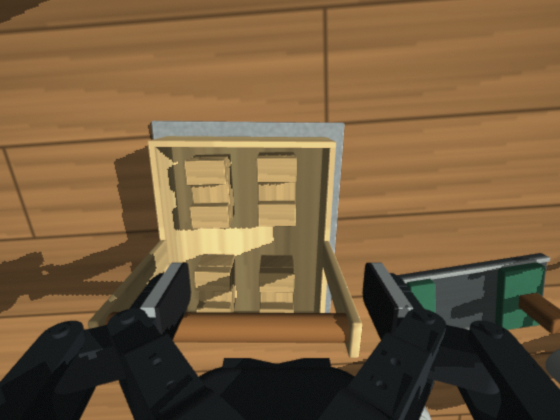

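Request:
{"method": "drive_tool", "body": {
  "slide": [
    [0, 35, 5],
    [5, 75, 5],
    [15, 115, 5],
    [35, 150, 5],
    [60, 185, 5],
    [85, 220, 5],
    [110, 250, 5],
    [135, 280, 5],
    [160, 305, 5],
    [180, 325, 0]
  ],
  "turn": [
    [0, 0, -0.13],
    [0, 0, -0.26],
    [0, 0, -0.39],
    [0, 0, -0.52],
    [0, 0, -0.65],
    [0, 0, -0.78],
    [0, 0, -0.92],
    [0, 0, -1.06],
    [0, 0, -1.2],
    [0, 0, -1.33]
  ],
  "gripper": [1, 1, 1, 1, 1, 1, 1, 1, 1, 1]
}}

```text
t: 63.1
eef_pos: [0.6194, 0.0248, 0.2081]
tool_rot: [0.704, -0.059, 0.705, 0.061]
contact_force: [0.4, 0.1, 0.1]
gripper_width: 1.002
```

```bash
python3 - <<'E'
from h import *
need(641,37,150,6.2)
E
```

```text
t 63.1 p [619.4  24.8 208.1] xdir [-0.001  0.003 -1.   ] zyaw 9.7 w 1.002 F [0.4 0.1 0.1] q [ 0.31  0.44 -0.6   1.64  0.26  1.14 -0.19]
slide [ 21.6  12.2 -58.1] turn [-0.003 -0.001 -0.062]
```

Request:
{"method": "drive_tool", "body": {
  "slide": [
    [10, 6, -20],
    [21, 12, -45],
    [22, 13, -58],
    [22, 13, -58],
    [22, 13, -58]
  ],
  "turn": [
    [0, 0, -0.03],
    [0, 0, -0.06],
    [0, 0, -0.06],
    [0, 0, -0.06],
    [0, 0, -0.06]
  ],
  "gripper": [1, 1, 1, 1, 1]
}}

```text
t: 63.6
eef_pos: [0.6407, 0.0372, 0.1499]
tool_rot: [0.705, -0.038, 0.707, 0.04]
contact_force: [-0.6, -0.0, 0.5]
gripper_width: 0.997
```

```bash
python3 - <<'E'
from h import *
st(); shot('wrist','w29.png')
print(proj('w29',[.6404,.0388,.084]))
E
```

```text
t 63.6 p [640.7  37.2 149.9] xdir [-0.002  0.003 -1.   ] zyaw 6.3 w 0.997 F [-0.6 -0.   0.5] q [ 0.25  0.53 -0.57  1.65  0.31  1.06 -0.3 ]
(np.float64(278.04282714939586), np.float64(201.84350805175904))
```

View pics/w29.png

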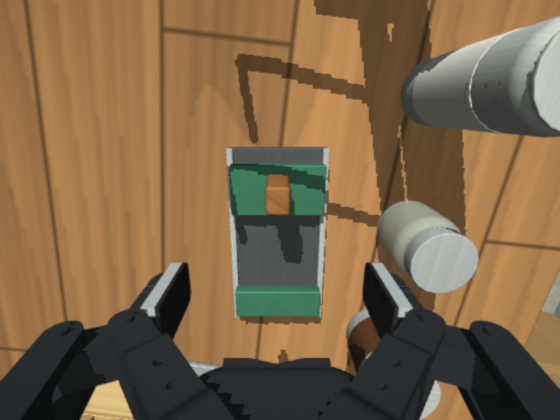

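Request:
{"method": "drive_tool", "body": {
  "slide": [
    [0, 1, -25],
    [0, 1, -55],
    [0, 1, -85],
    [0, 1, -113],
    [0, 1, -132],
    [0, 1, -141],
    [0, 1, -142],
    [0, 1, -142]
  ],
  "turn": [
    [0, 0, 0],
    [0, 0, 0],
    [0, 0, 0],
    [0, 0, 0],
    [0, 0, 0],
    [0, 0, 0],
    [0, 0, 0],
    [0, 0, 0]
  ],
  "gripper": [1, 1, 1, 1, 1, 1, 1, 1]
}}

```text
t: 64.45
eef_pos: [0.6423, 0.0382, 0.0101]
tool_rot: [0.707, -0.038, 0.705, 0.04]
contact_force: [0.1, 0.3, 0.8]
gripper_width: 1.001
```

Request:
{"method": "drive_tool", "body": {
  "slide": [
    [0, 0, 0],
    [0, 0, 0],
    [0, 0, 0],
    [0, 0, 0],
    [0, 0, 0],
    [0, 0, 0],
    [0, 0, 0],
    [0, 0, 0]
  ],
  "turn": [
    [0, 0, 0],
    [0, 0, 0],
    [0, 0, 0],
    [0, 0, 0],
    [0, 0, 0],
    [0, 0, 0],
    [0, 0, 0],
    [0, 0, 0]
  ],
  "gripper": [0.7, 0.5, 0.4, 0.3, 0.2, 0.1, 0, 0],
  "squeeze": 40
}}

```text
t: 65.25
eef_pos: [0.6418, 0.0381, 0.0106]
tool_rot: [0.706, -0.038, 0.706, 0.04]
contact_force: [-3.5, -0.9, 5.5]
gripper_width: 0.25
```

Request:
{"method": "drive_tool", "body": {
  "slide": [
    [1, -8, 0],
    [2, -18, 0],
    [3, -28, 0],
    [4, -38, 0],
    [5, -48, 0],
    [6, -58, 0],
    [8, -68, 0],
    [9, -78, 0],
    [9, -84, 0],
    [9, -86, 0]
  ],
  "turn": [
    [0, 0, 0],
    [0, 0, 0],
    [0, 0, 0],
    [0, 0, 0],
    [0, 0, 0],
    [0, 0, 0],
    [0, 0, 0],
    [0, 0, 0],
    [0, 0, 0],
    [0, 0, 0]
  ],
  "gripper": [0, 0, 0, 0, 0, 0, 0, 0, 0, 0]
}}

```text
t: 66.25
eef_pos: [0.6515, -0.0493, 0.0106]
tool_rot: [0.707, -0.038, 0.705, 0.039]
contact_force: [3.4, 4.0, -1.0]
gripper_width: 0.25
```

Request:
{"method": "drive_tool", "body": {
  "slide": [
    [0, -2, 0],
    [0, -4, 0],
    [1, -6, 0],
    [1, -6, 0]
  ],
  "turn": [
    [0, 0, 0],
    [0, 0, 0],
    [0, 0, 0],
    [0, 0, 0]
  ],
  "gripper": [0, 0, 0, 0]
}}

```text
t: 66.65
eef_pos: [0.6522, -0.0557, 0.0106]
tool_rot: [0.707, -0.038, 0.705, 0.039]
contact_force: [-0.2, 1.0, 1.1]
gripper_width: 0.251
```

Request:
{"method": "drive_tool", "body": {
  "slide": [
    [0, -1, 0],
    [0, -2, 0],
    [0, -3, 0],
    [0, -3, 0]
  ],
  "turn": [
    [0, 0, 0],
    [0, 0, 0],
    [0, 0, 0],
    [0, 0, 0]
  ],
  "gripper": [0, 0, 0, 0]
}}

```text
t: 67.05
eef_pos: [0.6522, -0.0557, 0.0106]
tool_rot: [0.707, -0.037, 0.705, 0.04]
contact_force: [0.5, 8.1, -1.3]
gripper_width: 0.253
```

Request:
{"method": "drive_tool", "body": {
  "slide": [
    [0, 0, 0],
    [0, 0, 0],
    [0, 0, 0],
    [0, 0, 0],
    [0, 0, 0],
    [0, 0, 30],
    [0, 0, 80],
    [0, 0, 130],
    [0, 0, 170],
    [0, 0, 190]
  ],
  "turn": [
    [0, 0, 0],
    [0, 0, 0],
    [0, 0, 0],
    [0, 0, 0],
    [0, 0, 0],
    [0, 0, 0],
    [0, 0, 0],
    [0, 0, 0],
    [0, 0, 0],
    [0, 0, 0]
  ],
  "gripper": [0.4, 0.6, 0.8, 1, 1, 1, 1, 1, 1, 1]
}}

```text
t: 68.05
eef_pos: [0.6541, -0.0557, 0.2054]
tool_rot: [0.709, -0.037, 0.703, 0.04]
contact_force: [0.2, 0.3, -1.0]
gripper_width: 0.999
```

Request:
{"method": "drive_tool", "body": {
  "slide": [
    [-20, 20, 10],
    [-40, 50, 20],
    [-60, 90, 30],
    [-70, 130, 40],
    [-80, 170, 40],
    [-80, 200, 40],
    [-80, 220, 40],
    [-80, 220, 40]
  ],
  "turn": [
    [0, 0, 0],
    [0, 0, 0],
    [0, 0, 0],
    [0, 0, 0],
    [0, 0, 0],
    [0, 0, 0],
    [0, 0, 0],
    [0, 0, 0]
  ],
  "gripper": [1, 1, 1, 1, 1, 1, 1, 1]
}}

```text
t: 68.85
eef_pos: [0.5731, 0.1683, 0.2458]
tool_rot: [0.709, -0.039, 0.703, 0.043]
contact_force: [-0.2, -0.2, 0.1]
gripper_width: 1.006
```

```bash
python3 - <<'E'
from h import *
st(); shot('top','t30.png'); shot('scene','s30.png'); crop('t30','t30c',220,130,470,320,3.1); crop('s30','s30c',150,80,420,320,2.4)
E
```

```text
t 68.85 p [573.1 168.3 245.8] xdir [ 0.008  0.006 -1.   ] zyaw 6.6 w 1.006 F [-0.2 -0.2  0.1] q [ 0.13  0.38 -0.68  1.66  0.25  1.19 -0.49]
```

View pics/t30c.png

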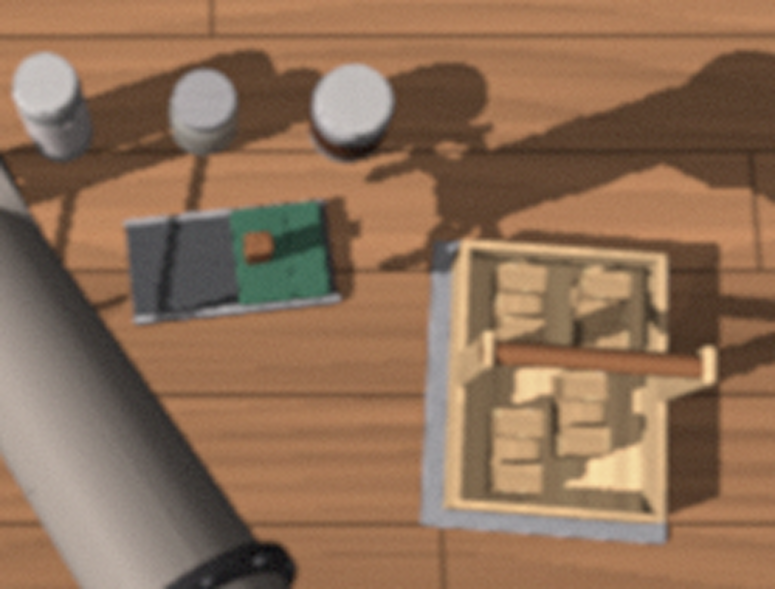

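View pics/s30c.png

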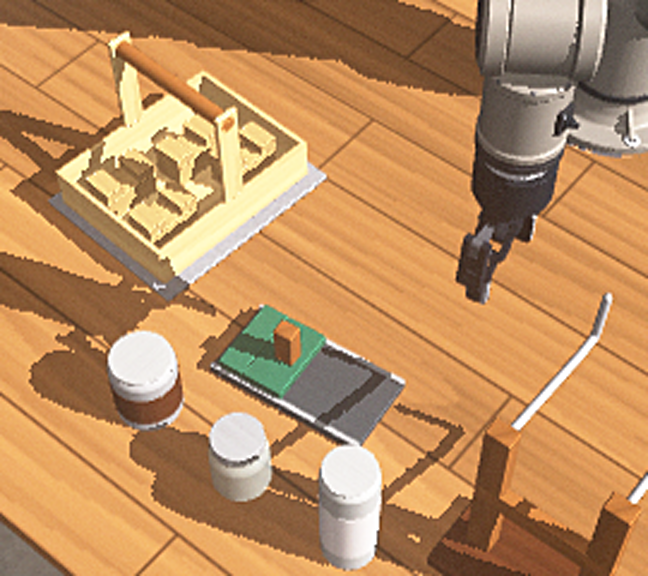

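```bash
python3 - <<'E'
from h import *
crop('t30','t30d',350,195,460,310,6); crop('s30','s30d',165,90,285,190,6)
k=3.1
P=lambda u,v,z: ray('t30',220+u/k,130+v/k,z)*1000
e=[P(*p,.068) for p in((460,242),(667,256),(664,520),(446,505))];print(np.round(e,1),np.mean(e,0).round(1))
E
```

```text
[[ 655.3 -257.1   68. ]
 [ 641.2 -460.8   68. ]
 [ 385.2 -440.4   68. ]
 [ 399.  -234.3   68. ]] [ 520.2 -348.1   68. ]
```

View pics/t30d.png

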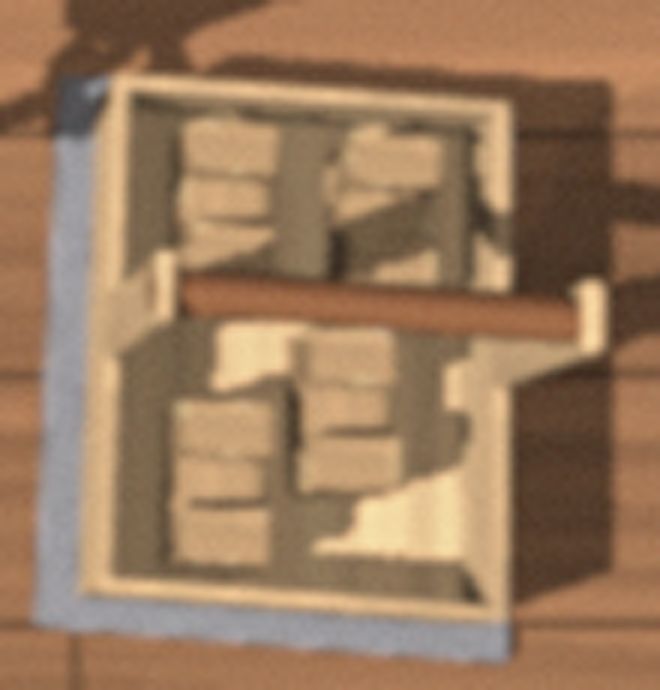

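View pics/s30d.png

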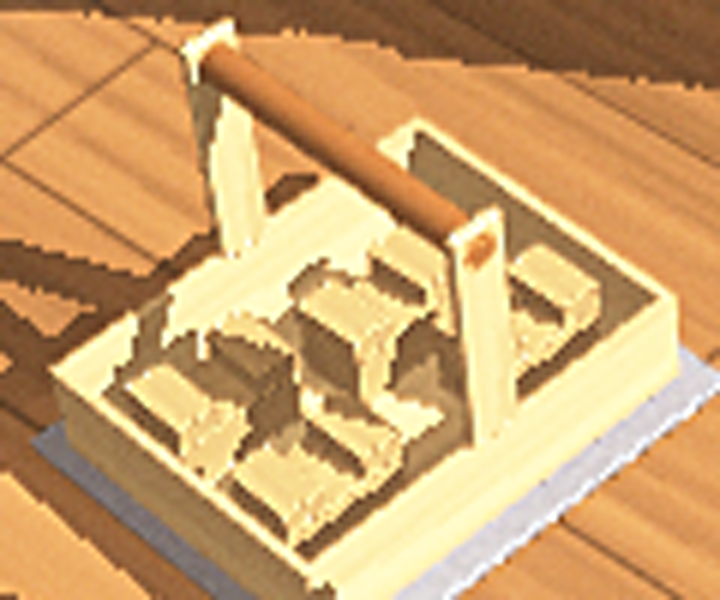

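```bash
python3 - <<'E'
from h import *
quad('t30',((303,330),(392,330),(403,487),(298,493)),6,350,195,.064)
quad('t30',((174,400),(275,403),(270,565),(172,560)),6,350,195,.064)
st(); print(bot.hand_in())
E
```

```text
t30 centre [ 486.8 -370.6   64. ] L,W [np.float64(78.3), np.float64(44.7)] yaw -2.1
t30 centre [ 451. -306.   64.] L,W [np.float64(80.1), np.float64(50.4)] yaw -3.9
t 68.95 p [574.  163.9 245.3] xdir [ 0.008  0.003 -1.   ] zyaw 6.3 w 1.005 F [ 0.5 -0.1 -0.2] q [ 0.14  0.37 -0.68  1.66  0.25  1.19 -0.49]
the job is handed in; nothing more can be done
None
```

The job is done and handed in at t ≈ 69 s of the 210 s allowed; `hand_in` gives no verdict, so the results below are from my own last checks.

**What I did:** I lifted the tote 85 mm off the hook, drew it clear and set it on the board. I slid the jaw open to about 96 mm, then placed the finished rest and all three loose rests in the tote. Last, I slid the jaw shut.

**Last checks, from the final pictures:**
- **Tote:** centre within about 3 mm of the board's centre, angle within about 1°, standing level.
- **Rests:** all four stand upright on the tote's floor, none on top of another.
- **Vise:** the jaw stopped against 8 N, at the place where it should be shut, and no gap is visible.
- **Back of the bench:** the can, jar and tin look unmoved; I judged this by eye only.
- **Robot:** it touches nothing.

**What disagreed:**
- **Fingertips:** they end about 39 mm short of the reported TCP, so my first grasp of the bar closed on air. I measured the offset by touching the bar lightly and allowed for it afterwards.
- **A shifted rest:** between my last two looks, the rest in the rear -y corner of the tote moved about 3 cm, probably the announced knock. It still stands on the floor inside the walls, so I left it.

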